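Swap a burnt solid-state relay on a salvaged control panel

ROBOT

A 6-joint arm with a two-finger parallel gripper is mounted at the origin on the work surface. World frame = base frame: x ahead of the robot, y to its left, z up, the work surface at z = 0. Lengths are in m, angles in rad, forces in N, time in s.
With the tool pointing down it reaches from about 0.375 to 0.975 m from the base axis. Payload 3.8 kg.
Tool frame: the origin (TCP) lies midway between the tips of the shut fingers; the grasp point (between the pads) lies 19 mm behind it; z points along the fingers, y is the line along which they close (so a half turn about z gives the same grasp; the last joint's range is limited). The gripper opens to 85 mm and grips with 20 to 120 N. Pads are 22 mm wide; open, the fingers measure 114 mm over their backs; the gripper's body (76 mm by 85 mm) begins 54 mm behind the grasp point. The pads swing forward as they close: fully open they stand 13 mm farther back than shut.
Start: joints at [1.16, 0.264, 1.604, -0, 1.274, -0.037], TCP at [0.246, 0.628, 0.231] pointing down, gripper open.
Joint ranges: [-2.63, 2.63], [-0.94, 2.18], [0.31, 2.57], [-1.31, 4.45], [0, 2.66], [-2.55, 2.55]. Speed limits (rad/s): [2.57, 2.57, 3.14, 3.14, 3.14, 3.14].

INTERFACE

Orientations are given as a rotation vector (axis times angle).
In Python, from workcell import bot, read_camera, camera_info, ticket gives the robot as it stands.
- The arm moves only by the tool servo_tool, never from a script. Its argument "targets" is a list of rows, each an object of numbers: "hand": the closure, from -1 (fully open) to 1 (shut); "x", "y", "z": the shift along the tool's x, y, z as a fraction of full scale; "roll": the turn about the tool's z as a fraction of full scale. In form: [{"hand": .., "x": .., "y": .., "z": .., "roll": ..}, ...]. A call has 1 to 10 rows; each row is the pose to reach, as a shift and turn from the pose commanded when the call began, along the tool's axes at that moment, turning the shorter way round; what a row does not reach only later rows make up. Full scale, the value 1, is 50 cm for a shift and 180 degrees for a turn. A row lasts 1/12 s, in which the tool goes at most 41.7 mm and 7.16 degrees, less where a joint would pass 70% of its speed; a pose out of reach is approached as far as the arm can. A call with a number of a shift or a turn outside -1 to 1 is refused whole. A call with a gripper value outside its range is refused whole. The fingers move at their own pace and stop on an object; "grip_force" is the grip in N (left out, the last holds). Time passes only in rows, so rows that repeat a pose let the fingers close. It gives the time, the measured TCP pose, the force, the opening and the grip force at its end, in the units of the state.
- bot.read_state(): the state, without advancing time (a new reading comes with each control period).
- read_camera(name): name is "scene" or "top" or "wrist"; returns the picture (384x512x3 uint8, red, green, blue); there is no depth.
- camera_info(name): a dict with "fx", "fy", "cx", "cy" (pixels), "k1" (the pictures are not rectified: a ray, as slopes to the right and down, at radius r is drawn at 1 + k1 r^2 times it, then the intrinsics apply), "eye" and "orientation" of the camera in the world; the wrist camera has in their place "T_tool_cam" (4x4, takes a point from camera to tool coordinates, whose origin is the TCP and whose axes are the flange's). Camera axes: x right, y down, z forward; pixel columns grow to the right and rows downward; lengths in m; the calibration is good to about 2 mm. A picture is of the moment at which its call begins: read the wrist's pose just before it. camera_info takes no time and is no camera call.
- ticket.finish_job(): hands the job in; it is judged then, once.
The state is a dict: "time": time; "q": joint angles; "joint_vel": joint speeds; "joint_torque": joint torques, N m; "tool_pos": TCP position; "tcp_rot": TCP orientation; "wrist_force": force on the tool from outside, world axes, zero at the start; "torque": the same for the moment, N m; "width": opening from 0.0 (shut) to 1.0 (fully open); "grip_force": force on a finger pad.
Only numpy, scipy, OpenCV 4.12 (cv2) and the standard library are available. Lean on these libraries where they do the work, as an engineer would, in place of code of your own. Each camera call takes 0.05 s, during which the arm holds its last target. There are 200 camera calls.

TASK

The solid-state relay on the white panel has burnt out (the sooty black one): replace it with the good white one from the stock tray, and put the burnt one in the red scrap bin. Two contactors stand in front of the good one, so stand them both upright on the rubber mat before you touch it; set the good relay centred and square on the panel's bare aluminium base, and only when it sits there put each contactor back upright and square just where it stood in the tray. Do not drop or tip over the good relay or the contactors, and leave the fuse holder and the timer in the tray where they are.

Things in the scene. Friction and masses are not known exactly. Their poses are not given: they have to be found in the camera images.
- contactor_dark: contactor, charcoal body, light grey auxiliary block, red slide on top. Stands on its base. Lower housing 78 mm (own x) x 52 mm (own y) x 72 mm high; centred on it an auxiliary block 46 (x) x 36 (y) x 44 mm high, top at 116 mm: grip this block, across the 36 mm. 0.3 to 0.5 kg. Starts in the tray's front row, left or right (the two swap). Origin: centre of its underside; z up.
- contactor_cream: contactor, cream body, blue auxiliary block, white slide on top. Stands on its base. Lower housing 78 mm (own x) x 52 mm (own y) x 72 mm high; centred on it an auxiliary block 46 (x) x 36 (y) x 44 mm high, top at 116 mm: grip this block, across the 36 mm. 0.3 to 0.5 kg. Starts in the tray's front row, left or right (the two swap). Origin: centre of its underside; z up.
- ssr_good: good solid-state relay: white housing with a green label on a finned aluminium heat sink, 46 mm along its own x, 80 mm along its own y, 46 mm high, 0.2 to 0.3 kg; flat-sided over its whole height. Grip it across the 46 mm (x). Either way round is the same. Origin: centre of its underside; z up. At the start it lies on the tray's floor right behind the two contactors.
- ssr_burnt: burnt solid-state relay: sooty black housing with a brown scorch mark, on the same heat sink, 46 mm along its own x, 80 mm along its own y, 46 mm high, 0.2 to 0.3 kg; flat-sided over its whole height. Grip it across the 46 mm (x). Either way round is the same. Origin: centre of its underside; z up. At the start it sits on the panel's aluminium base.
- tray: blue-green steel tray, fixed, 200 (x) x 190 mm (y), rim 26 mm high, floor 4 mm above bench. Origin: centre of underside. Starts in its frame, mm, within 3 mm, 0.07 rad: contactors x -42, y +36 and -36 (20 mm between housings, 36 between auxiliary blocks: open the gripper at most 65 mm there); good relay x +30, y 0 (10 behind them, 43 from back rim); fuse holder x 48, y 72; timer x 48, y -72.
- panel: off-white plate lying flat, fixed, 12 mm thick, x -85 to +105, y -95 to +95 mm, with a bare aluminium base 64 (x) x 98 mm (y), its top 15 mm above the bench: the relay's place, relay y along panel y. Origin: on the bench below the base's middle. Fixed beside it: terminal row from x +61 (75 mm high), small parts beyond y +64 and -62 mm (54 mm high).
- mat: black rubber mat, fixed, 150 mm (x) x 170 mm (y) x 4 mm, the side area for the contactors. Origin: centre of its underside.
- scrap_bin: open red plastic scrap bin, fixed, 110 mm (x) x 140 mm (y), 45 mm high, walls and floor 5 mm thick. Origin: centre of its underside.
- fuse_holder: fuse holder, white with an orange block on top, 70 x 26 x 56 mm, loose in the tray's back left corner; stays there. Origin: centre of its underside.
- timer: timer relay, black base with a yellow block on top, 70 x 26 x 62 mm, loose in the tray's back right corner; stays there. Origin: centre of its underside.
Things that resemble listed ones, but are neither listed nor needed, are in the scene too. Of the things shaped like the mat, the black one is meant.

How it is judged:
By the outcome, as a careful person would: the job done as asked, in the order asked, and still so for the second after the job is handed in, with the robot touching nothing.
It also fails if it takes over 136 s, if anything falls off the work surface, if the arm or the gripper's body presses on something with over 40 N, if the wrist force passes 120 N, or if a joint passes its speed limit or range.

## Working session

There is one attempt and no reset: what is moved stays moved. The work goes in short steps, Python scripts to look and compute and a tool call to move; the robot and the scene stay as the last step left them, time stands still between calls to the robot, and variables do not carry over. Pictures are saved under pics/ and viewed, at most 14 in all, crops included, and the job is handed in when it is done.

Besides the shell and the picture viewer there is one more tool, called after "Emit:" by a JSON object that holds its "op" and its "data". servo_tool: Moves the arm, as the interface text tells. Its arguments: {"type":"object","properties":{"targets":{"type":"array"},"grip_force":{"type":"number"}},"required":["targets"]}

```bash
ls; mkdir -p pics
python3 - <<'E'
from workcell import bot, read_camera, camera_info
import cv2
print(bot.read_state())
for n in("scene","top","wrist"): print(n,camera_info(n))
for n in("scene","top"):
    cv2.imwrite(f"pics/{n}0.png",cv2.resize(read_camera(n)[:,:,::-1],(800,600),interpolation=cv2.INTER_CUBIC))
E
```

```text
pics
{'time': 0.0, 'q': array([ 1.16008393e+00,  2.64764334e-01,  1.60539463e+00, -1.67419987e-05,
        1.27371345e+00, -3.68848729e-02]), 'joint_vel': array([-0.00141881,  0.00050588, -0.00133253,  0.00010953, -0.00125102,
        0.00100584]), 'joint_torque': array([ 1.03500341e-03, -5.15120173e+01, -3.67320156e+01,  5.14768669e-05,
        1.27659319e-02, -1.07887493e-05]), 'tool_pos': array([0.24619644, 0.62769807, 0.22994337]), 'tcp_rot': array([-0.58369461, -3.08639142,  0.00349677]), 'wrist_force': array([ 0.65144849, -0.24233609,  0.58170653]), 'torque': array([-0.0039406 ,  0.0524381 , -0.00223993]), 'grip_force': 0.0, 'width': 1.0014431681700078}
scene {'fx': 443.29804575303876, 'fy': 443.29804575303876, 'cx': 253.13319611312852, 'cy': 195.51571392652033, 'k1': -0.11378159975859199, 'eye': array([ 1.51889053, -0.44063263,  1.03221187]), 'orientation': array([-1.95551844, -1.2914243 ,  0.63307002])}
top {'fx': 457.6018029952201, 'fy': 457.6018029952201, 'cx': 248.74259228678142, 'cy': 189.98096594121114, 'k1': -0.10418479153544485, 'eye': array([0.30320705, 0.00629916, 1.34750192]), 'orientation': array([-2.1836036 ,  2.18111233, -0.07736602])}
wrist {'fx': 264.5397442772979, 'fy': 264.5397442772979, 'cx': 252.3860191223448, 'cy': 193.2333521428235, 'k1': -0.035744428589224865, 'T_tool_cam': array([[-9.82080457e-04, -9.53269381e-01, -3.02120046e-01,
         7.65483833e-02],
       [ 9.99999507e-01, -8.90917965e-04, -4.39544338e-04,
        -8.10798970e-04],
       [ 1.49839982e-04, -3.02120329e-01,  9.53269786e-01,
        -1.41910282e-01],
       [ 0.00000000e+00,  0.00000000e+00,  0.00000000e+00,
         1.00000000e+00]])}
```

View pics/scene0.png

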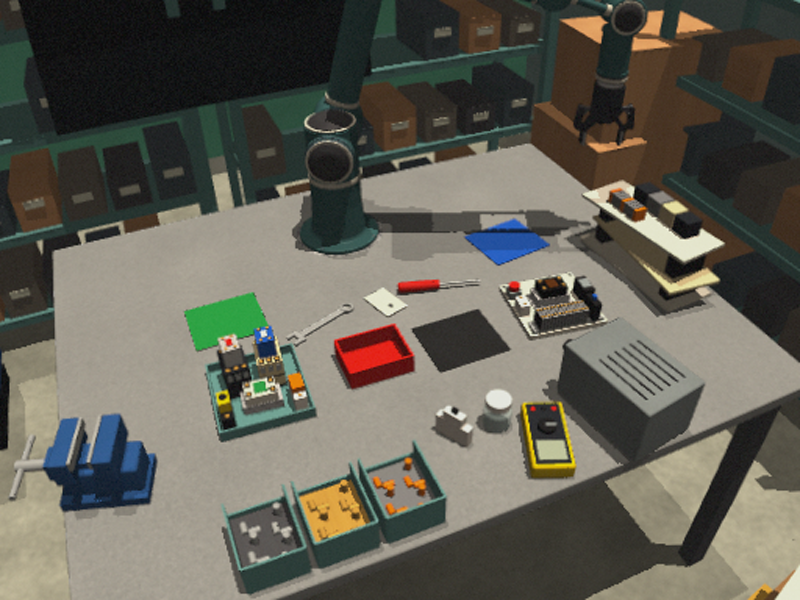

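View pics/top0.png

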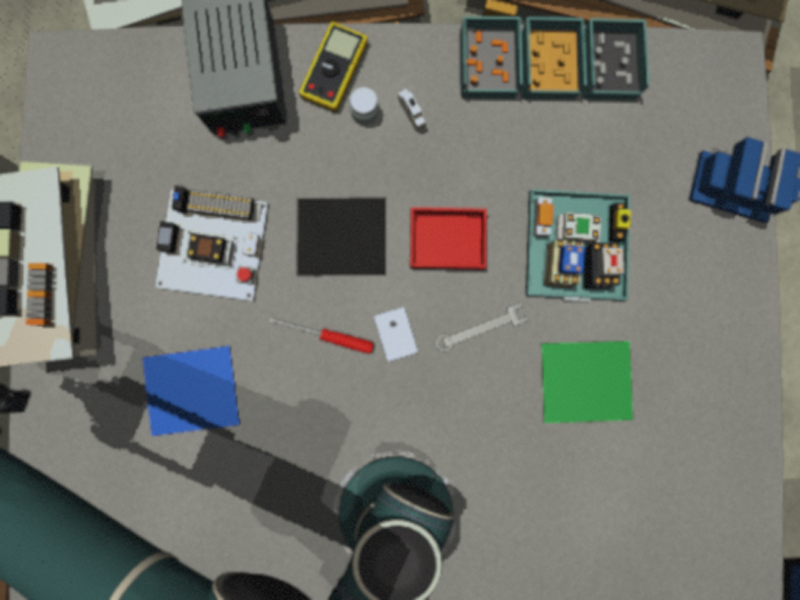

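The views show the panel (scene 800x600: 553,303; top: 212,243), black mat (top 341,236), red bin (449,239), and tray (578,246). In the tray, the cream/blue contactor is on the left (+y) and the dark one on the right, with the good relay behind them.

```bash
cat > h.py <<'E'
import numpy as np, cv2
from scipy.spatial.transform import Rotation as R
from workcell import bot, read_camera, camera_info
def campose(name,st=None):
    c=camera_info(name)
    if name!="wrist": return c,R.from_rotvec(c["orientation"]).as_matrix(),np.array(c["eye"])
    st=st or bot.read_state(); T=np.array(c["T_tool_cam"]); Rt=R.from_rotvec(st["tcp_rot"]).as_matrix()
    return c,Rt@T[:3,:3],Rt@T[:3,3]+st["tool_pos"]
def ray(c,uv):
    K=np.array([[c["fx"],0,c["cx"]],[0,c["fy"],c["cy"]],[0,0,1]])
    p=cv2.undistortPoints(np.array(uv,float).reshape(-1,1,2),K,np.array([c["k1"],0,0,0.]))[:,0]
    return np.c_[p,np.ones(len(p))]
def world(name,uv,z,st=None):
    c,Rm,e=campose(name,st); d=ray(c,uv)@Rm.T
    z=np.broadcast_to(z,len(d)); return e+d*((z-e[2])/d[:,2])[:,None]
def proj(name,P,st=None):
    c,Rm,e=campose(name,st); K=np.array([[c["fx"],0,c["cx"]],[0,c["fy"],c["cy"]],[0,0,1]])
    q=(np.array(P,float).reshape(-1,3)-e)@Rm
    return cv2.projectPoints(q,np.zeros(3),np.zeros(3),K,np.array([c["k1"],0,0,0.]))[0][:,0]
def shot(name,fn,crop=None,scale=1.5625):
    st=bot.read_state(); im=read_camera(name)[:,:,::-1]; cv2.imwrite(f"pics/{fn}_raw.png",im)
    np.savez(f"pics/{fn}.npz",p=st["tool_pos"],r=st["tcp_rot"])
    if crop: x0,y0,x1,y1=crop; im=im[y0:y1,x0:x1]
    cv2.imwrite(f"pics/{fn}.png",cv2.resize(im,None,fx=scale,fy=scale,interpolation=cv2.INTER_CUBIC))
def saved(fn):
    d=np.load(f"pics/{fn}.npz"); return dict(tool_pos=d["p"],tcp_rot=d["r"])
def togo(x,y,z,yaw=None,st=None):
    """shift & roll fractions (tool axes) to TCP x,y,z; yaw=angle of tool y (closing) axis in world, mod pi"""
    st=st or bot.read_state(); Rt=R.from_rotvec(st["tcp_rot"]).as_matrix()
    d=Rt.T@(np.array([x,y,z])-st["tool_pos"])/0.5
    out=dict(x=round(d[0],4),y=round(d[1],4),z=round(d[2],4))
    if yaw is not None:
        cur=np.arctan2(Rt[1,1],Rt[0,1]); dy=(yaw-cur+np.pi/2)%np.pi-np.pi/2
        out["roll"]=round(-dy/np.pi,4); out["q6"]=round(float(st["q"][5]),2) if "q" in st else None
    return out
E
python3 - <<'E'
from h import *
s=1.5625
P={"mat":[(297,198),(386,198),(386,275),(297,275)],"bin":[(411,208),(487,208),(487,270),(411,270)],"panel":[(172,186),(269,203),(255,301),(156,288)],"tray":[(528,191),(629,196),(628,301),(528,297)]}
Z=dict(mat=.004,bin=.045,panel=.012,tray=.026)
for k,v in P.items():
    w=world("top",np.array(v)/s,Z[k]); print(k,w.mean(0).round(3),np.linalg.norm(w-np.roll(w,-1,0),axis=1).round(3)); print(w[:,:2].round(3).tolist())
w=world("top",np.array([(206,249)])/s,.061); print("burnt",w)
st=bot.read_state(); Rt=R.from_rotvec(st["tcp_rot"]).as_matrix();print(Rt.round(3))
w=world("top",np.array([(206,249)])/s,.061)[0]
print(togo(w[0]-.06,w[1],.3,np.pi/2))
E
```

```text
mat [0.518 0.1   0.004] [0.17  0.148 0.168 0.148]
[[0.592, 0.186], [0.592, 0.016], [0.444, 0.015], [0.444, 0.184]]
bin [ 0.507 -0.101  0.045] [0.141 0.115 0.14  0.115]
[[0.564, -0.031], [0.565, -0.171], [0.449, -0.17], [0.449, -0.031]]
panel [0.502 0.345 0.012] [0.192 0.188 0.192 0.198]
[[0.615, 0.427], [0.581, 0.238], [0.394, 0.262], [0.418, 0.452]]
tray [ 0.497 -0.346  0.026] [0.194 0.2   0.189 0.2  ]
[[0.601, -0.252], [0.593, -0.446], [0.394, -0.438], [0.401, -0.249]]
burnt [[0.48572913 0.34421322 0.061     ]]
[[-0.931  0.365 -0.001]
 [ 0.365  0.931 -0.002]
 [ 0.    -0.002 -1.   ]]
{'x': np.float64(-0.5413), 'y': np.float64(-0.3971), 'z': np.float64(-0.1391), 'roll': np.float64(-0.119), 'q6': -0.04}
```

Run:
```python
from h import *
print(togo(.488,.345,.23,-.13))
```

```text
{'x': np.float64(-0.6567), 'y': np.float64(-0.3499), 'z': np.float64(0.0008), 'roll': np.float64(0.4224), 'q6': -0.04}
```

Emit:
{"op": "servo_tool", "data": {"targets": [{"hand": -1,"x": -0.657,"y": -0.35,"z": 0,"roll": 0.422},{"hand": -1,"x": -0.657,"y": -0.35,"z": 0,"roll": 0.422},{"hand": -1,"x": -0.657,"y": -0.35,"z": 0,"roll": 0.422},{"hand": -1,"x": -0.657,"y": -0.35,"z": 0,"roll": 0.422},{"hand": -1,"x": -0.657,"y": -0.35,"z": 0,"roll": 0.422},{"hand": -1,"x": -0.657,"y": -0.35,"z": 0,"roll": 0.422},{"hand": -1,"x": -0.657,"y": -0.35,"z": 0,"roll": 0.422},{"hand": -1,"x": -0.657,"y": -0.35,"z": 0,"roll": 0.422},{"hand": -1,"x": -0.657,"y": -0.35,"z": 0,"roll": 0.422},{"hand": -1,"x": -0.657,"y": -0.35,"z": 0,"roll": 0.422}]}}

```text
time: 0.93
tool_pos: [0.4924, 0.3398, 0.2308]
tcp_rot: [2.289, 2.146, -0.001]
wrist_force: [-0.4, 1.2, 1.0]
width: 1.003
grip_force: 0.0
```

Emit:
{"op": "servo_tool", "data": {"targets": [{"hand": -0.4,"x": 0,"y": 0,"z": 0,"roll": 0},{"hand": -0.4,"x": 0,"y": 0,"z": 0,"roll": 0},{"hand": -0.4,"x": 0,"y": 0,"z": 0,"roll": 0}]}}

```text
time: 1.18
tool_pos: [0.4877, 0.346, 0.2309]
tcp_rot: [-2.275, -2.166, 0.001]
wrist_force: [0.7, -0.2, 0.2]
width: 0.702
grip_force: 0.0
```

Run:
```python
from h import *
s=bot.read_state();print(s["tool_pos"],s["q"],s["width"],s["time"],togo(.488,.345,.23,-.13))
shot("wrist","w1")
```

```text
[0.48765625 0.34604245 0.23085618] [5.75222988e-01 1.20228033e-01 1.77450277e+00 4.80742452e-04
 1.24767356e+00 6.24240575e-01] 0.7016805855556997 1.1833 {'x': np.float64(-0.002), 'y': np.float64(0.0008), 'z': np.float64(0.0017), 'roll': np.float64(0.0257), 'q6': 0.62}
```

View pics/w1.png

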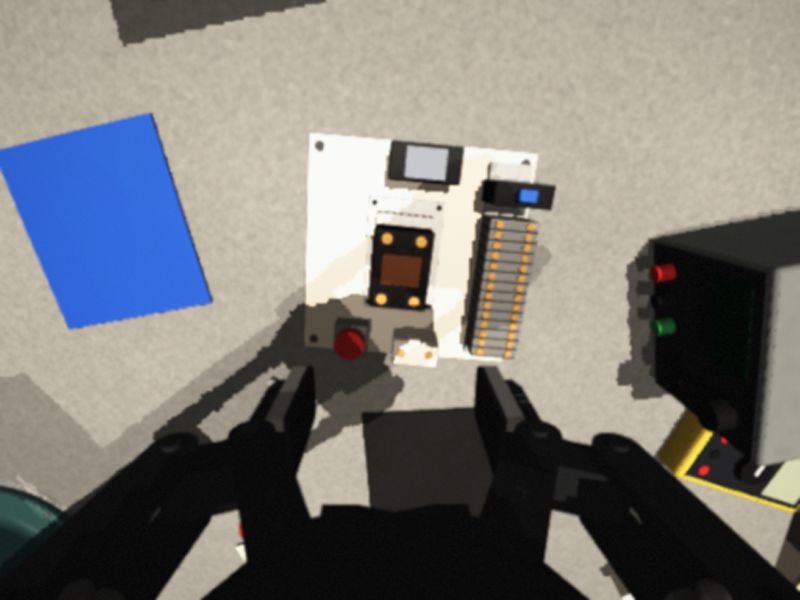

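Run:
```python
import cv2
im=cv2.imread("pics/w1_raw.png")[80:235,190:350]
cv2.imwrite("pics/w1c.png",cv2.resize(im,None,fx=3.75,fy=3.75,interpolation=cv2.INTER_CUBIC))
```

```text
(no output)
```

View pics/w1c.png

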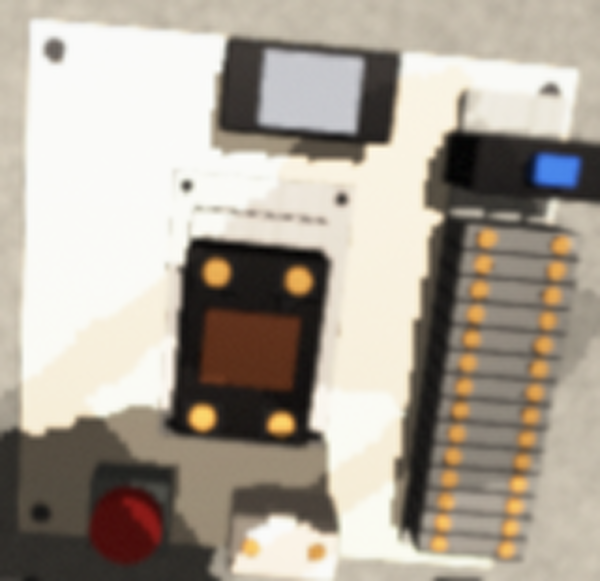

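Run:
```python
from h import *
st=saved("w1"); f=lambda p:np.array(p)/3.75+[190,80]
W=lambda p,z:world("wrist",f(p),z,st)
s=W([(217,272),(298,281),(281,424),(203,418)],.061); print("screws",s.mean(0),s.round(4)[:,:2].tolist())
ang=lambda v:np.arctan2(v[1],v[0])
print("yaw",ang(s[1]-s[0]+s[2]-s[3]),ang(s[0]-s[3]+s[1]-s[2])-np.pi/2)
p=W([(54,50),(551,90),(40,513)],.012); print("dots",p.round(4)[:,:2].tolist(),(p[1]+p[2])/2,ang(p[1]-p[0]),ang(p[0]-p[2])-np.pi/2)
p=W([(31,20),(578,70),(18,533)],.012); print("plate",p.round(4)[:,:2].tolist(),(p[1]+p[2])/2,ang(p[1]-p[0]),ang(p[0]-p[2])-np.pi/2,np.linalg.norm(p[1]-p[0]),np.linalg.norm(p[2]-p[0]))
a=ang(p[1]-p[0])/2+ang(p[0]-p[2])/2-np.pi/4; u=np.array([np.cos(a),np.sin(a)]);v=np.array([-u[1],u[0]])
print("org",a,(p[1]+p[2])[:2]/2-.01*u)
h=W([(186,185),(341,198)],.015); print("holes",h,"in panel", [( (q[:2]-((p[1]+p[2])[:2]/2-.01*u))@np.c_[u,v]) for q in h])
o=s.mean(0)[:2]; print(togo(o[0],o[1],.14,a))
```

```text
screws [0.49310751 0.34836204 0.061     ] [[0.484, 0.3741], [0.5094, 0.37], [0.5023, 0.323], [0.4768, 0.3264]]
yaw -0.1457945646935848 -0.14992738173097098
dots [[0.4312, 0.4456], [0.6021, 0.4242], [0.4081, 0.2756]] [0.50510296 0.34989302 0.012     ] -0.12462720950476076 -0.13514393355683696
plate [[0.4244, 0.4557], [0.6112, 0.4305], [0.3984, 0.2675]] [0.50483946 0.34896393 0.012     ] -0.13421653295421013 -0.13688098858625009 0.18857259363719883 0.19000573709438878
org -0.13554876077023015 [0.49493119 0.35031527]
holes [[0.47368168 0.3982605  0.015     ]
 [0.52811675 0.39105238 0.015     ]] in panel [array([-0.02753363,  0.04463391]), array([0.02737619, 0.04484794])]
{'x': np.float64(0.0046), 'y': np.float64(0.011), 'z': np.float64(0.182), 'roll': np.float64(0.0275), 'q6': 0.62}
```

Emit:
{"op": "servo_tool", "data": {"targets": [{"hand": -0.4,"x": 0.0046,"y": 0.011,"z": 0.1,"roll": 0.031},{"hand": -0.4,"x": 0.0046,"y": 0.011,"z": 0.17,"roll": 0.031},{"hand": -0.4,"x": 0.0046,"y": 0.011,"z": 0.24,"roll": 0.031},{"hand": -0.4,"x": 0.0046,"y": 0.011,"z": 0.3,"roll": 0.031},{"hand": -0.4,"x": 0.0046,"y": 0.011,"z": 0.35,"roll": 0.031},{"hand": -0.4,"x": 0.0046,"y": 0.011,"z": 0.39,"roll": 0.031},{"hand": -0.4,"x": 0.0046,"y": 0.011,"z": 0.41,"roll": 0.031},{"hand": -0.4,"x": 0.0046,"y": 0.011,"z": 0.41,"roll": 0.031},{"hand": 1,"x": 0.0046,"y": 0.011,"z": 0.41,"roll": 0.031},{"hand": 1,"x": 0.0046,"y": 0.011,"z": 0.41,"roll": 0.031}], "grip_force": 40}}

```text
time: 2.07
tool_pos: [0.4948, 0.3487, 0.0279]
tcp_rot: [2.38, 2.05, 0.004]
wrist_force: [0.2, -1.6, -2.2]
width: 0.531
grip_force: 43.0
```

Emit:
{"op": "servo_tool", "data": {"targets": [{"hand": 1,"x": 0,"y": 0,"z": 0,"roll": 0},{"hand": 1,"x": 0,"y": 0,"z": 0,"roll": 0},{"hand": 1,"x": 0,"y": 0,"z": 0,"roll": 0},{"hand": 1,"x": 0,"y": 0,"z": 0,"roll": 0}]}}

```text
time: 2.4
tool_pos: [0.4944, 0.3477, 0.0271]
tcp_rot: [2.382, 2.048, 0.002]
wrist_force: [-0.5, 0.1, 1.3]
width: 0.532
grip_force: 43.4
```

Run:
```python
from h import *
s=bot.read_state();print(s["tool_pos"],s["width"]*85,togo(s["tool_pos"][0],s["tool_pos"][1],.16),togo(.507,-.101,.16,0.))
```

```text
[0.49444754 0.34771748 0.02705223] 45.24814081841379 {'x': np.float64(0.0002), 'y': np.float64(0.0002), 'z': np.float64(-0.2659)} {'x': np.float64(-0.8833), 'y': np.float64(0.1596), 'z': np.float64(-0.2665), 'roll': np.float64(-0.0479), 'q6': 0.72}
```

Emit:
{"op": "servo_tool", "data": {"targets": [{"hand": 1,"x": 0,"y": 0,"z": -0.06,"roll": 0},{"hand": 1,"x": 0,"y": 0,"z": -0.14,"roll": 0},{"hand": 1,"x": 0,"y": 0,"z": -0.2,"roll": 0},{"hand": 1,"x": -0.06,"y": 0.01,"z": -0.25,"roll": -0.01},{"hand": 1,"x": -0.14,"y": 0.03,"z": -0.266,"roll": -0.02},{"hand": 1,"x": -0.22,"y": 0.05,"z": -0.266,"roll": -0.03},{"hand": 1,"x": -0.3,"y": 0.06,"z": -0.266,"roll": -0.04},{"hand": 1,"x": -0.38,"y": 0.07,"z": -0.266,"roll": -0.045},{"hand": 1,"x": -0.46,"y": 0.08,"z": -0.266,"roll": -0.05},{"hand": 1,"x": -0.53,"y": 0.1,"z": -0.266,"roll": -0.05}]}}

```text
time: 3.23
tool_pos: [0.5023, 0.0758, 0.1594]
tcp_rot: [-2.213, -2.23, 0.001]
wrist_force: [1.1, -0.5, -2.5]
width: 0.533
grip_force: 43.2
```

Run:
```python
from h import *
s=bot.read_state();print(s["tool_pos"],s["width"]*85,togo(.507,-.101,.16,0.))
```

```text
[0.50229937 0.0757783  0.15937784] 45.31835688306403 {'x': np.float64(-0.3536), 'y': np.float64(0.0068), 'z': np.float64(-0.0011), 'roll': np.float64(0.0023), 'q6': 0.09}
```

Emit:
{"op": "servo_tool", "data": {"targets": [{"hand": 1,"x": -0.08,"y": 0.003,"z": 0,"roll": 0},{"hand": 1,"x": -0.16,"y": 0.006,"z": 0,"roll": 0},{"hand": 1,"x": -0.24,"y": 0.007,"z": 0,"roll": 0},{"hand": 1,"x": -0.31,"y": 0.007,"z": 0,"roll": 0},{"hand": 1,"x": -0.35,"y": 0.007,"z": 0,"roll": 0},{"hand": 1,"x": -0.35,"y": 0.007,"z": 0.07,"roll": 0},{"hand": 1,"x": -0.35,"y": 0.007,"z": 0.14,"roll": 0},{"hand": 1,"x": -0.35,"y": 0.007,"z": 0.21,"roll": 0},{"hand": 1,"x": -0.35,"y": 0.007,"z": 0.25,"roll": 0},{"hand": 1,"x": -0.35,"y": 0.007,"z": 0.27,"roll": 0}]}}

```text
time: 4.07
tool_pos: [0.5051, -0.0965, 0.0208]
tcp_rot: [-2.211, -2.224, 0.005]
wrist_force: [-0.5, 0.6, -3.0]
width: 0.536
grip_force: 43.0
```

Emit:
{"op": "servo_tool", "data": {"targets": [{"hand": 1,"x": 0,"y": 0,"z": 0,"roll": 0},{"hand": -0.35,"x": 0,"y": 0,"z": 0,"roll": 0},{"hand": -0.35,"x": 0,"y": 0,"z": 0,"roll": 0},{"hand": -0.35,"x": 0,"y": 0,"z": 0,"roll": 0},{"hand": -0.35,"x": 0,"y": 0,"z": -0.05,"roll": 0},{"hand": -0.35,"x": 0,"y": 0,"z": -0.13,"roll": 0},{"hand": -0.35,"x": 0,"y": 0,"z": -0.21,"roll": 0},{"hand": -0.35,"x": 0,"y": 0,"z": -0.29,"roll": 0},{"hand": -0.35,"x": 0,"y": 0,"z": -0.37,"roll": 0},{"hand": -0.35,"x": 0,"y": 0,"z": -0.4,"roll": 0}]}}

```text
time: 4.9
tool_pos: [0.5125, -0.0978, 0.2339]
tcp_rot: [2.205, 2.22, 0.012]
wrist_force: [1.0, 0.1, 1.1]
width: 0.675
grip_force: 0.0
```

Run:
```python
from h import *
s=bot.read_state();print(s["tool_pos"],s["width"]*85,s["q"],togo(.46,-.346,.28,-1.6))
```

```text
[ 0.51251294 -0.09781564  0.23387352] 57.37751433292417 [-2.36305523e-01 -3.91217352e-02  1.93445419e+00 -3.55142818e-05
  1.23188581e+00 -2.43232654e-01] {'x': np.float64(-0.496), 'y': np.float64(-0.1072), 'z': np.float64(-0.092), 'roll': np.float64(-0.4885), 'q6': -0.24}
```

Emit:
{"op": "servo_tool", "data": {"targets": [{"hand": -0.4,"x": -0.08,"y": 0,"z": 0,"roll": 0.04},{"hand": -0.4,"x": -0.16,"y": 0,"z": 0,"roll": 0.08},{"hand": -0.4,"x": -0.24,"y": 0,"z": 0,"roll": 0.12},{"hand": -0.4,"x": -0.32,"y": -0.01,"z": 0,"roll": 0.16},{"hand": -0.4,"x": -0.4,"y": -0.02,"z": 0,"roll": 0.2},{"hand": -0.4,"x": -0.46,"y": -0.03,"z": 0,"roll": 0.24},{"hand": -0.4,"x": -0.496,"y": -0.03,"z": 0,"roll": 0.28},{"hand": -0.4,"x": -0.496,"y": -0.03,"z": 0,"roll": 0.32},{"hand": -0.4,"x": -0.496,"y": -0.03,"z": 0,"roll": 0.36},{"hand": -0.4,"x": -0.496,"y": -0.03,"z": 0,"roll": 0.4}]}}

```text
time: 5.73
tool_pos: [0.4955, -0.3463, 0.2265]
tcp_rot: [3.099, 0.5, 0.004]
wrist_force: [-0.0, 0.1, -0.3]
width: 0.699
grip_force: 0.0
```

Emit:
{"op": "servo_tool", "data": {"targets": [{"hand": -0.4,"x": 0,"y": 0,"z": 0,"roll": 0.04},{"hand": -0.4,"x": 0,"y": 0,"z": 0,"roll": 0.08},{"hand": -0.4,"x": 0,"y": 0,"z": 0,"roll": 0.11},{"hand": -0.4,"x": 0,"y": 0,"z": 0,"roll": 0.11},{"hand": -0.4,"x": 0,"y": 0,"z": 0,"roll": 0.11}]}}

```text
time: 6.15
tool_pos: [0.4957, -0.3454, 0.2262]
tcp_rot: [3.14, -0.024, 0.004]
wrist_force: [0.6, -0.6, -0.7]
width: 0.698
grip_force: 0.0
```

Run:
```python
from h import *
s=bot.read_state();print(s["tool_pos"],s["width"]*85,s["q"],s["joint_vel"].max())
shot("wrist","w2")
im=cv2.imread("pics/w2_raw.png")[60:300,110:410]
cv2.imwrite("pics/w2c.png",cv2.resize(im,None,fx=2.5,fy=2.5,interpolation=cv2.INTER_CUBIC))
```

```text
[ 0.49565695 -0.34537756  0.22618348] 59.363574316585044 [-6.49805654e-01  1.32393355e-01  1.76959876e+00 -5.91245085e-06
  1.23659385e+00  9.36167419e-01] 0.006123358390658715
```

View pics/w2c.png

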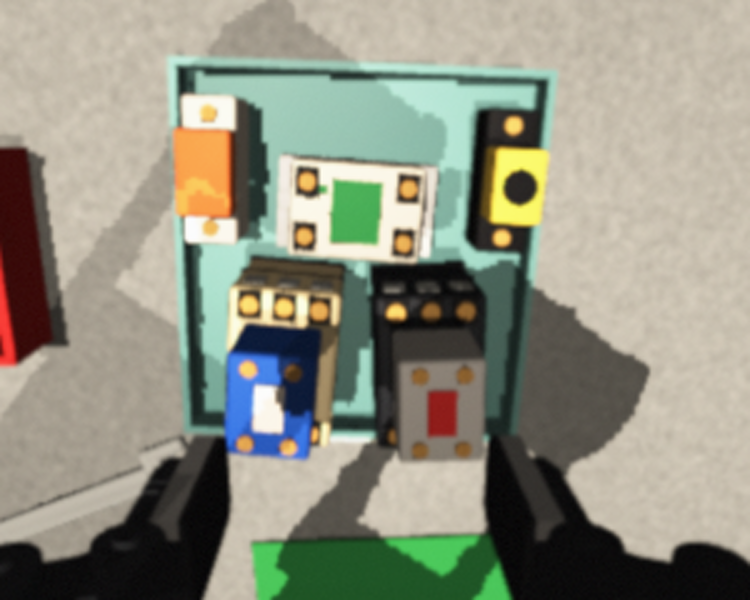

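Run:
```python
from h import *
st=saved("w2"); f=lambda p:np.array(p)/2.5+[110,60]
W=lambda p,z:world("wrist",f(p),z,st)
ang=lambda v:np.arctan2(v[1],v[0])
L=np.linalg.norm
def quad(n,p,z):  # order TL,TR,BR,BL ; image right = -y, up=+x
    s=W(p,z); print(n,s.mean(0).round(4),"yaw",ang(s[0]-s[1]+s[3]-s[2])-np.pi/2,ang(s[0]-s[3]+s[1]-s[2]),"len",L(s[0]-s[1]),L(s[3]-s[2]),L(s[0]-s[3]),L(s[1]-s[2]))
quad("blue scr",[(248,369),(293,373),(289,447),(245,443)],.12)
quad("gray scr",[(419,376),(465,375),(462,449),(413,449)],.12)
quad("gray face",[(394,360),(483,360),(486,458),(400,460)],.12)
quad("blue face",[(230,360),(318,357),(310,459),(227,452)],.12)
quad("relay",[(308,181),(409,189),(403,243),(304,236)],.050)
quad("relay face",[(287,155),(437,167),(433,256),(279,249)],.050)
t=W([(167,57),(557,72),(187,437)],.026); print("tray",((t[1]+t[2])/2)[:2],ang(t[0]-t[1])-np.pi/2,ang(t[0]-t[2]),L(t[0]-t[1]),L(t[0]-t[2]))
# cross-check with top camera
```

```text
blue scr [ 0.4633 -0.3104  0.12  ] yaw -0.11382175668944172 -0.09967721626979521 len 0.018049889429092265 0.018317265995740795 0.03286516040763575 0.03295968647652072
gray scr [ 0.4602 -0.3802  0.12  ] yaw -0.007484114583418577 -0.03372946505199587 len 0.018489639299590226 0.020446844683613196 0.03254359015371846 0.03297017891608408
gray face [ 0.4612 -0.3807  0.12  ] yaw -0.005425599204574638 0.0644188513187267 len 0.03552784907281651 0.03605925346445507 0.044555099668615435 0.043740354269423826
blue face [ 0.4635 -0.3114  0.12  ] yaw -0.04469335925171092 -0.10614584321647524 len 0.03512470549929814 0.03473226466905021 0.04088557237882647 0.04539735310553005
relay [ 0.5335 -0.3474  0.05  ] yaw -0.09072959923279789 -0.10841769706239433 len 0.047828355086282394 0.04795040728781203 0.02611796364900693 0.025807304602685356
relay face [ 0.5358 -0.3489  0.05  ] yaw -0.07765521668503328 -0.08162799846335707 len 0.0703576378759572 0.07493263347521975 0.0445228618540977 0.04223565034652195
tray [ 0.50125152 -0.34755436] -0.05182558768373724 -0.04183693483638203 0.18937319957234783 0.2019820350557795
```

Run:
```python
from h import *
print(togo(.4630,-.3108,.082,-np.pi/2-.10),togo(.4602,-.3804,.082,-np.pi/2-.02))
```

```text
{'x': np.float64(-0.0666), 'y': np.float64(-0.0684), 'z': np.float64(0.2874), 'roll': np.float64(0.027), 'q6': 0.94} {'x': np.float64(-0.0701), 'y': np.float64(0.0709), 'z': np.float64(0.2875), 'roll': np.float64(0.0015), 'q6': 0.94}
```

Emit:
{"op": "servo_tool", "data": {"targets": [{"hand": -0.4,"x": -0.067,"y": -0.068,"z": 0.03,"roll": 0.027},{"hand": -0.4,"x": -0.067,"y": -0.068,"z": 0.06,"roll": 0.027},{"hand": -0.4,"x": -0.067,"y": -0.068,"z": 0.11,"roll": 0.027},{"hand": -0.4,"x": -0.067,"y": -0.068,"z": 0.17,"roll": 0.027},{"hand": -0.4,"x": -0.067,"y": -0.068,"z": 0.22,"roll": 0.027},{"hand": -0.4,"x": -0.067,"y": -0.068,"z": 0.26,"roll": 0.027},{"hand": -0.4,"x": -0.067,"y": -0.068,"z": 0.28,"roll": 0.027},{"hand": -0.4,"x": -0.067,"y": -0.068,"z": 0.287,"roll": 0.027},{"hand": -0.4,"x": -0.067,"y": -0.068,"z": 0.287,"roll": 0.027},{"hand": -0.4,"x": -0.067,"y": -0.068,"z": 0.287,"roll": 0.027}]}}

```text
time: 7.03
tool_pos: [0.4631, -0.3111, 0.0821]
tcp_rot: [3.136, -0.161, 0.003]
wrist_force: [-0.2, 0.4, 0.1]
width: 0.702
grip_force: 0.0
```

Emit:
{"op": "servo_tool", "data": {"targets": [{"hand": 0.2,"x": 0,"y": 0,"z": 0,"roll": 0},{"hand": 1,"x": 0,"y": 0,"z": 0,"roll": 0},{"hand": 1,"x": 0,"y": 0,"z": 0,"roll": 0},{"hand": 1,"x": 0,"y": 0,"z": 0,"roll": 0},{"hand": 1,"x": 0,"y": 0,"z": 0,"roll": 0}]}}

```text
time: 7.45
tool_pos: [0.4633, -0.3111, 0.0825]
tcp_rot: [3.136, -0.161, 0.004]
wrist_force: [0.3, 2.3, 6.4]
width: 0.422
grip_force: 44.3
```

Run:
```python
from h import *
s=bot.read_state();print(s["tool_pos"],s["width"]*85,s["q"],np.array(s["wrist_force"]))
print(togo(.518,.145,.22,-np.pi/2))
```

```text
[ 0.4633482  -0.31107885  0.08248163] 35.8531921459438 [-6.36007949e-01  1.82578715e-01  1.99736460e+00  2.42226871e-04
  9.58754252e-01  1.03744589e+00] [0.29155482 2.30355241 6.40804092]
{'x': np.float64(0.0158), 'y': np.float64(-0.9182), 'z': np.float64(-0.2762), 'roll': np.float64(-0.0327), 'q6': 1.04}
```

Emit:
{"op": "servo_tool", "data": {"targets": [{"hand": 1,"x": 0,"y": 0,"z": -0.02,"roll": 0},{"hand": 1,"x": 0,"y": 0,"z": -0.06,"roll": 0},{"hand": 1,"x": 0,"y": 0,"z": -0.11,"roll": 0},{"hand": 1,"x": 0,"y": 0,"z": -0.17,"roll": 0},{"hand": 1,"x": 0,"y": 0,"z": -0.22,"roll": 0},{"hand": 1,"x": 0,"y": -0.03,"z": -0.25,"roll": 0},{"hand": 1,"x": 0,"y": -0.08,"z": -0.25,"roll": 0},{"hand": 1,"x": 0,"y": -0.14,"z": -0.25,"roll": 0},{"hand": 1,"x": 0,"y": -0.2,"z": -0.25,"roll": 0},{"hand": 1,"x": 0,"y": -0.26,"z": -0.25,"roll": 0}]}}

```text
time: 8.28
tool_pos: [0.4745, -0.1798, 0.2053]
tcp_rot: [-3.137, 0.163, 0.003]
wrist_force: [0.2, -0.3, -4.0]
width: 0.412
grip_force: 42.5
```

Emit:
{"op": "servo_tool", "data": {"targets": [{"hand": 1,"x": 0,"y": -0.06,"z": 0,"roll": -0.003},{"hand": 1,"x": 0,"y": -0.13,"z": 0,"roll": -0.006},{"hand": 1,"x": 0,"y": -0.2,"z": 0,"roll": -0.01},{"hand": 1,"x": 0,"y": -0.27,"z": 0,"roll": -0.015},{"hand": 1,"x": 0.01,"y": -0.34,"z": 0,"roll": -0.02},{"hand": 1,"x": 0.015,"y": -0.41,"z": 0,"roll": -0.025},{"hand": 1,"x": 0.015,"y": -0.48,"z": 0,"roll": -0.03},{"hand": 1,"x": 0.015,"y": -0.54,"z": 0,"roll": -0.033},{"hand": 1,"x": 0.015,"y": -0.59,"z": 0,"roll": -0.033},{"hand": 1,"x": 0.015,"y": -0.62,"z": 0,"roll": -0.033}]}}

```text
time: 9.12
tool_pos: [0.5139, 0.129, 0.2052]
tcp_rot: [-3.141, -0.004, 0.003]
wrist_force: [0.2, -0.6, -3.5]
width: 0.418
grip_force: 42.7
```

Run:
```python
from h import *
s=bot.read_state();print(s["tool_pos"],s["width"]*85,s["q"],np.array(s["wrist_force"]))
print(togo(.518,.145,.0835,-np.pi/2))
shot("wrist","w3")
```

```text
[0.51385911 0.12900726 0.20519125] 35.53364456067347 [1.98386918e-01 8.43012600e-03 1.94155888e+00 9.32331783e-04
 1.19324677e+00 1.76602871e+00] [ 0.1732463  -0.55998227 -3.52257608]
{'x': np.float64(0.0088), 'y': np.float64(-0.0318), 'z': np.float64(0.2434), 'roll': np.float64(0.0009), 'q6': 1.77}
```

View pics/w3.png

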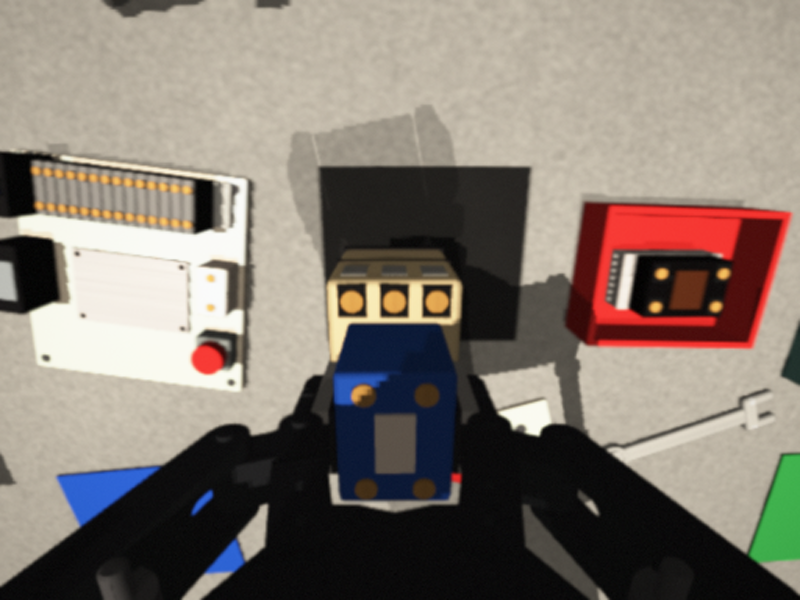

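Emit:
{"op": "servo_tool", "data": {"targets": [{"hand": 1,"x": 0.009,"y": -0.02,"z": 0,"roll": 0},{"hand": 1,"x": 0.009,"y": -0.032,"z": 0.02,"roll": 0},{"hand": 1,"x": 0.009,"y": -0.032,"z": 0.06,"roll": 0},{"hand": 1,"x": 0.009,"y": -0.032,"z": 0.11,"roll": 0},{"hand": 1,"x": 0.009,"y": -0.032,"z": 0.16,"roll": 0},{"hand": 1,"x": 0.009,"y": -0.032,"z": 0.2,"roll": 0},{"hand": 1,"x": 0.009,"y": -0.032,"z": 0.225,"roll": 0},{"hand": 1,"x": 0.009,"y": -0.032,"z": 0.235,"roll": 0},{"hand": 1,"x": 0.009,"y": -0.032,"z": 0.241,"roll": 0},{"hand": 1,"x": 0.009,"y": -0.032,"z": 0.244,"roll": 0}]}}

```text
time: 10.0
tool_pos: [0.5199, 0.1423, 0.084]
tcp_rot: [-3.141, -0.0, -0.001]
wrist_force: [0.7, 0.6, -3.4]
width: 0.416
grip_force: 42.8
```

Run:
```python
from h import *
s=bot.read_state();print(s["tool_pos"],s["width"]*85,np.array(s["wrist_force"]))
st=saved("w3");W=lambda p,z:world("wrist",np.array(p)/1.5625,z,st)
print("mat",W([(320,168),(530,168),(517,340)],.004).round(4))
b=W([(77,254),(182,267),(184,327),(83,314)],.015);print("base holes",b.round(4),b.mean(0))
```

```text
[0.51992207 0.14229255 0.08404437] 35.374272173168976 [ 0.70719159  0.55116114 -3.36769211]
mat [[0.594  0.1872 0.004 ]
 [0.5946 0.0204 0.004 ]
 [0.4471 0.0176 0.004 ]]
base holes [[0.5275 0.3916 0.015 ]
 [0.5163 0.3039 0.015 ]
 [0.4631 0.3103 0.015 ]
 [0.4748 0.3984 0.015 ]] [0.49543088 0.35105006 0.015     ]
```

Emit:
{"op": "servo_tool", "data": {"targets": [{"hand": 1,"x": 0,"y": 0,"z": 0.002,"roll": 0},{"hand": 1,"x": 0,"y": 0,"z": 0.0035,"roll": 0},{"hand": 1,"x": 0,"y": 0,"z": 0.0035,"roll": 0}]}}

```text
time: 10.25
tool_pos: [0.5202, 0.1426, 0.0831]
tcp_rot: [-3.141, -0.001, -0.003]
wrist_force: [0.2, 0.6, -3.3]
width: 0.415
grip_force: 42.8
```

Emit:
{"op": "servo_tool", "data": {"targets": [{"hand": -0.4,"x": 0,"y": 0,"z": 0,"roll": 0},{"hand": -0.4,"x": 0,"y": 0,"z": 0,"roll": 0},{"hand": -0.4,"x": 0,"y": 0,"z": 0,"roll": 0},{"hand": -0.4,"x": 0,"y": 0,"z": 0,"roll": 0},{"hand": -0.4,"x": 0,"y": 0,"z": -0.03,"roll": 0},{"hand": -0.4,"x": 0,"y": 0,"z": -0.08,"roll": 0},{"hand": -0.4,"x": 0,"y": 0,"z": -0.14,"roll": 0},{"hand": -0.4,"x": 0,"y": 0,"z": -0.2,"roll": 0},{"hand": -0.4,"x": 0,"y": 0,"z": -0.26,"roll": 0},{"hand": -0.4,"x": 0,"y": 0,"z": -0.28,"roll": 0}]}}

```text
time: 11.08
tool_pos: [0.5222, 0.1431, 0.2279]
tcp_rot: [-3.14, -0.001, -0.013]
wrist_force: [1.3, 0.3, 0.5]
width: 0.697
grip_force: 0.0
```

Run:
```python
from h import *
s=bot.read_state();print(s["tool_pos"],s["width"]*85,s["q"])
print(togo(.4602,-.3804,.22,-np.pi/2-.02))
```

```text
[0.52215568 0.14312016 0.22786979] 59.26549373508588 [2.21513953e-01 7.44882887e-03 1.89976648e+00 6.06554932e-06
 1.22566362e+00 1.79150176e+00]
{'x': np.float64(-0.1249), 'y': np.float64(1.047), 'z': np.float64(0.0127), 'roll': np.float64(0.0066), 'q6': 1.79}
```

Emit:
{"op": "servo_tool", "data": {"targets": [{"hand": -0.4,"x": -0.01,"y": 0.08,"z": 0,"roll": 0},{"hand": -0.4,"x": -0.02,"y": 0.16,"z": 0,"roll": 0},{"hand": -0.4,"x": -0.03,"y": 0.24,"z": 0,"roll": 0},{"hand": -0.4,"x": -0.04,"y": 0.32,"z": 0,"roll": 0},{"hand": -0.4,"x": -0.05,"y": 0.4,"z": 0,"roll": 0},{"hand": -0.4,"x": -0.06,"y": 0.48,"z": 0,"roll": 0},{"hand": -0.4,"x": -0.08,"y": 0.56,"z": 0,"roll": 0},{"hand": -0.4,"x": -0.09,"y": 0.64,"z": 0,"roll": 0.003},{"hand": -0.4,"x": -0.1,"y": 0.72,"z": 0,"roll": 0.006},{"hand": -0.4,"x": -0.11,"y": 0.8,"z": 0,"roll": 0.006}]}}

```text
time: 11.92
tool_pos: [0.4638, -0.2594, 0.2217]
tcp_rot: [-3.141, 0.029, -0.0]
wrist_force: [0.5, 0.1, 0.3]
width: 0.702
grip_force: 0.0
```

Emit:
{"op": "servo_tool", "data": {"targets": [{"hand": -0.4,"x": -0.005,"y": 0.07,"z": 0,"roll": 0},{"hand": -0.4,"x": -0.01,"y": 0.14,"z": 0,"roll": 0},{"hand": -0.4,"x": -0.013,"y": 0.2,"z": 0,"roll": 0},{"hand": -0.4,"x": -0.013,"y": 0.243,"z": 0,"roll": 0},{"hand": -0.4,"x": -0.013,"y": 0.243,"z": 0,"roll": 0},{"hand": -0.4,"x": -0.013,"y": 0.243,"z": 0,"roll": 0}]}}

```text
time: 12.42
tool_pos: [0.4554, -0.3798, 0.2212]
tcp_rot: [-3.14, 0.032, 0.001]
wrist_force: [0.1, 0.3, -0.8]
width: 0.701
grip_force: 0.0
```

Run:
```python
from h import *
s=bot.read_state();print(s["tool_pos"],s["width"]*85,s["q"])
print(togo(.4602,-.3804,.082,-np.pi/2-.02))
shot("wrist","w4")
```

```text
[ 0.45538481 -0.37978221  0.22115043] 59.57675768684081 [-7.37250104e-01  1.17538898e-01  1.79565283e+00  2.26431846e-04
  1.22973665e+00  8.53759095e-01]
{'x': np.float64(0.0099), 'y': np.float64(0.0013), 'z': np.float64(0.2783), 'roll': np.float64(-0.0001), 'q6': 0.85}
```

View pics/w4.png

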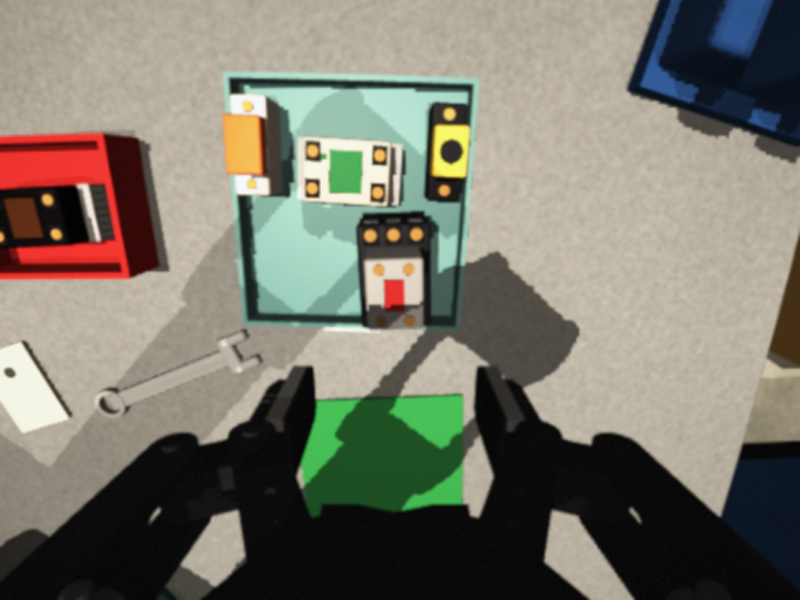

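Emit:
{"op": "servo_tool", "data": {"targets": [{"hand": -0.4,"x": 0.01,"y": 0.001,"z": 0.04,"roll": 0},{"hand": -0.4,"x": 0.01,"y": 0.001,"z": 0.1,"roll": 0},{"hand": -0.4,"x": 0.01,"y": 0.001,"z": 0.16,"roll": 0},{"hand": -0.4,"x": 0.01,"y": 0.001,"z": 0.21,"roll": 0},{"hand": -0.4,"x": 0.01,"y": 0.001,"z": 0.25,"roll": 0},{"hand": -0.4,"x": 0.01,"y": 0.001,"z": 0.27,"roll": 0},{"hand": -0.4,"x": 0.01,"y": 0.001,"z": 0.278,"roll": 0},{"hand": -0.4,"x": 0.01,"y": 0.001,"z": 0.278,"roll": 0},{"hand": -0.4,"x": 0.01,"y": 0.001,"z": 0.278,"roll": 0}]}}

```text
time: 13.22
tool_pos: [0.4618, -0.3797, 0.0843]
tcp_rot: [3.14, -0.027, 0.002]
wrist_force: [0.2, -0.0, 0.1]
width: 0.699
grip_force: 0.0
```

Emit:
{"op": "servo_tool", "data": {"targets": [{"hand": 0.2,"x": 0,"y": 0,"z": 0,"roll": 0},{"hand": 1,"x": 0,"y": 0,"z": 0,"roll": 0},{"hand": 1,"x": 0,"y": 0,"z": 0,"roll": 0},{"hand": 1,"x": 0,"y": 0,"z": 0,"roll": 0},{"hand": 1,"x": 0,"y": 0,"z": 0,"roll": 0}]}}

```text
time: 13.63
tool_pos: [0.4621, -0.3804, 0.085]
tcp_rot: [3.14, -0.029, 0.004]
wrist_force: [0.5, 1.7, 6.5]
width: 0.417
grip_force: 40.8
```

Run:
```python
from h import *
s=bot.read_state();print(s["tool_pos"],s["width"]*85,np.array(s["wrist_force"]))
print(togo(.52,.055,.22,-np.pi/2))
st=saved("w4");W=lambda p,z:world("wrist",np.array(p)/1.5625,z,st)
for p,z in (([(378,270),(409,269),(409,320),(380,320)],.12),([(313,151),(381,156),(378,193),(312,188)],.05)):
  w=W(p,z);d=w[0]-w[1]+w[3]-w[2];print(w.mean(0),np.arctan2(d[1],d[0])-np.pi/2)
```

```text
[ 0.46209622 -0.3803619   0.08503425] 35.436736867694165 [0.50061852 1.73691409 6.5207454 ]
{'x': np.float64(0.1006), 'y': np.float64(-0.8722), 'z': np.float64(-0.2713), 'roll': np.float64(-0.0058), 'q6': 0.86}
[ 0.46025595 -0.38053487  0.12      ] -0.004444325244390868
[ 0.53329568 -0.34721195  0.05      ] -0.09550896495165029
```

Emit:
{"op": "servo_tool", "data": {"targets": [{"hand": 1,"x": 0,"y": 0,"z": -0.02,"roll": 0},{"hand": 1,"x": 0,"y": 0,"z": -0.06,"roll": 0},{"hand": 1,"x": 0,"y": 0,"z": -0.11,"roll": 0},{"hand": 1,"x": 0,"y": 0,"z": -0.17,"roll": 0},{"hand": 1,"x": 0,"y": 0,"z": -0.22,"roll": 0},{"hand": 1,"x": 0,"y": -0.03,"z": -0.25,"roll": 0},{"hand": 1,"x": 0.01,"y": -0.08,"z": -0.25,"roll": 0},{"hand": 1,"x": 0.02,"y": -0.14,"z": -0.25,"roll": 0},{"hand": 1,"x": 0.03,"y": -0.2,"z": -0.25,"roll": 0},{"hand": 1,"x": 0.04,"y": -0.27,"z": -0.25,"roll": 0}]}}

```text
time: 14.47
tool_pos: [0.4823, -0.2441, 0.2073]
tcp_rot: [-3.141, 0.031, 0.003]
wrist_force: [0.1, -1.1, -5.0]
width: 0.415
grip_force: 40.8
```

Emit:
{"op": "servo_tool", "data": {"targets": [{"hand": 1,"x": 0.01,"y": -0.07,"z": 0,"roll": 0},{"hand": 1,"x": 0.02,"y": -0.14,"z": 0,"roll": 0},{"hand": 1,"x": 0.03,"y": -0.21,"z": 0,"roll": 0},{"hand": 1,"x": 0.04,"y": -0.28,"z": 0,"roll": 0},{"hand": 1,"x": 0.05,"y": -0.35,"z": 0,"roll": 0},{"hand": 1,"x": 0.06,"y": -0.42,"z": 0,"roll": -0.003},{"hand": 1,"x": 0.06,"y": -0.49,"z": 0,"roll": -0.006},{"hand": 1,"x": 0.06,"y": -0.55,"z": 0,"roll": -0.006},{"hand": 1,"x": 0.06,"y": -0.59,"z": 0,"roll": -0.006},{"hand": 1,"x": 0.06,"y": -0.6,"z": 0,"roll": -0.006}]}}

```text
time: 15.3
tool_pos: [0.5174, 0.0577, 0.2071]
tcp_rot: [-3.14, -0.006, 0.004]
wrist_force: [0.1, -0.5, -5.0]
width: 0.412
grip_force: 41.2
```

Run:
```python
from h import *
s=bot.read_state();print(s["tool_pos"],s["width"]*85,np.array(s["wrist_force"]))
print(togo(.52,.055,.0865,-np.pi/2))
```

```text
[0.51743715 0.05766344 0.20714544] 35.04480584197068 [ 0.05465465 -0.51688088 -4.9863861 ]
{'x': np.float64(0.0057), 'y': np.float64(0.0057), 'z': np.float64(0.2413), 'roll': np.float64(0.0012), 'q6': 1.63}
```

Emit:
{"op": "servo_tool", "data": {"targets": [{"hand": 1,"x": 0.005,"y": 0.005,"z": 0.01,"roll": 0},{"hand": 1,"x": 0.005,"y": 0.005,"z": 0.04,"roll": 0},{"hand": 1,"x": 0.005,"y": 0.005,"z": 0.09,"roll": 0},{"hand": 1,"x": 0.005,"y": 0.005,"z": 0.14,"roll": 0},{"hand": 1,"x": 0.005,"y": 0.005,"z": 0.19,"roll": 0},{"hand": 1,"x": 0.005,"y": 0.005,"z": 0.22,"roll": 0},{"hand": 1,"x": 0.005,"y": 0.005,"z": 0.234,"roll": 0},{"hand": 1,"x": 0.005,"y": 0.005,"z": 0.24,"roll": 0},{"hand": 1,"x": 0.005,"y": 0.005,"z": 0.242,"roll": 0},{"hand": 1,"x": 0.005,"y": 0.005,"z": 0.242,"roll": 0}]}}

```text
time: 16.13
tool_pos: [0.5222, 0.0514, 0.0878]
tcp_rot: [3.141, 0.0, 0.002]
wrist_force: [0.0, 0.4, -4.7]
width: 0.418
grip_force: 41.2
```

Emit:
{"op": "servo_tool", "data": {"targets": [{"hand": 1,"x": 0,"y": 0,"z": 0.001,"roll": 0},{"hand": 1,"x": 0,"y": 0,"z": 0.0015,"roll": 0},{"hand": 1,"x": 0,"y": 0,"z": 0.0015,"roll": 0}]}}

```text
time: 16.38
tool_pos: [0.5222, 0.052, 0.0874]
tcp_rot: [-3.142, -0.001, -0.003]
wrist_force: [0.6, 0.3, -4.9]
width: 0.418
grip_force: 41.2
```

Contact is expected at TCP z ≈ 0.085, so I'll go 2 mm further down.

Emit:
{"op": "servo_tool", "data": {"targets": [{"hand": 1,"x": 0,"y": 0,"z": 0.002,"roll": 0},{"hand": 1,"x": 0,"y": 0,"z": 0.004,"roll": 0},{"hand": 1,"x": 0,"y": 0,"z": 0.005,"roll": 0},{"hand": 1,"x": 0,"y": 0,"z": 0.005,"roll": 0}]}}

```text
time: 16.72
tool_pos: [0.5219, 0.0522, 0.0851]
tcp_rot: [-3.141, -0.001, -0.002]
wrist_force: [-3.5, 0.5, 4.6]
width: 0.419
grip_force: 41.8
```

Emit:
{"op": "servo_tool", "data": {"targets": [{"hand": -0.4,"x": 0,"y": 0,"z": 0,"roll": 0},{"hand": -0.4,"x": 0,"y": 0,"z": 0,"roll": 0},{"hand": -0.4,"x": 0,"y": 0,"z": 0,"roll": 0},{"hand": -0.4,"x": 0,"y": 0,"z": 0,"roll": 0},{"hand": -0.4,"x": 0,"y": 0,"z": -0.03,"roll": 0},{"hand": -0.4,"x": 0,"y": 0,"z": -0.08,"roll": 0},{"hand": -0.4,"x": 0,"y": 0,"z": -0.14,"roll": 0},{"hand": -0.4,"x": 0,"y": 0,"z": -0.2,"roll": 0},{"hand": -0.4,"x": 0,"y": 0,"z": -0.26,"roll": 0},{"hand": -0.4,"x": 0,"y": 0,"z": -0.28,"roll": 0}]}}

```text
time: 17.55
tool_pos: [0.5241, 0.0521, 0.2291]
tcp_rot: [-3.141, -0.001, -0.013]
wrist_force: [0.5, -0.4, 0.2]
width: 0.698
grip_force: 0.0
```

Run:
```python
from h import *
s=bot.read_state();print(s["tool_pos"],s["width"]*85,s["q"])
print(togo(.5335,-.3473,.22,-.095))
```

```text
[0.52412017 0.05210483 0.22911433] 59.350952036913974 [ 5.18235294e-02 -2.18849561e-02  1.92656489e+00 -4.49373640e-05
  1.22872750e+00  1.62188899e+00]
{'x': np.float64(0.018), 'y': np.float64(0.7988), 'z': np.float64(0.0181), 'roll': np.float64(-0.4695), 'q6': 1.62}
```

Emit:
{"op": "servo_tool", "data": {"targets": [{"hand": -0.4,"x": 0,"y": 0.07,"z": 0,"roll": -0.03},{"hand": -0.4,"x": 0,"y": 0.15,"z": 0,"roll": -0.07},{"hand": -0.4,"x": 0,"y": 0.23,"z": 0,"roll": -0.11},{"hand": -0.4,"x": 0,"y": 0.31,"z": 0,"roll": -0.15},{"hand": -0.4,"x": 0,"y": 0.39,"z": 0,"roll": -0.18},{"hand": -0.4,"x": 0,"y": 0.47,"z": 0,"roll": -0.22},{"hand": -0.4,"x": 0,"y": 0.55,"z": 0,"roll": -0.26},{"hand": -0.4,"x": 0,"y": 0.63,"z": 0,"roll": -0.3},{"hand": -0.4,"x": 0,"y": 0.71,"z": 0,"roll": -0.34},{"hand": -0.4,"x": 0.01,"y": 0.78,"z": 0,"roll": -0.38}]}}

```text
time: 18.38
tool_pos: [0.525, -0.3346, 0.2228]
tcp_rot: [-2.63, -1.716, 0.001]
wrist_force: [0.6, -0.6, 0.2]
width: 0.702
grip_force: 0.0
```

Emit:
{"op": "servo_tool", "data": {"targets": [{"hand": -0.4,"x": 0,"y": 0,"z": 0,"roll": -0.04},{"hand": -0.4,"x": 0,"y": 0,"z": 0,"roll": -0.08},{"hand": -0.4,"x": 0,"y": 0,"z": 0,"roll": -0.09},{"hand": -0.4,"x": 0,"y": 0,"z": 0,"roll": -0.09},{"hand": -0.4,"x": 0,"y": 0,"z": 0,"roll": -0.09}]}}

```text
time: 18.8
tool_pos: [0.5257, -0.3328, 0.2228]
tcp_rot: [-2.37, -2.06, 0.0]
wrist_force: [1.0, 0.3, 1.2]
width: 0.702
grip_force: 0.0
```

Run:
```python
from h import *
s=bot.read_state();print(s["tool_pos"],s["width"]*85,s["q"])
print(togo(.5335,-.3473,.019,-.095))
shot("wrist","w5")
im=cv2.imread("pics/w5_raw.png")[40:280,110:410]
cv2.imwrite("pics/w5c.png",cv2.resize(im,None,fx=2.5,fy=2.5,interpolation=cv2.INTER_CUBIC))
```

```text
[ 0.5257373  -0.33280125  0.22284276] 59.66733367380421 [-6.04378704e-01  1.71267881e-01  1.73133960e+00  1.04732734e-05
  1.24013753e+00 -4.64871147e-01]
{'x': np.float64(-0.0268), 'y': np.float64(0.0198), 'z': np.float64(0.4077), 'roll': np.float64(-0.0142), 'q6': -0.46}
```

View pics/w5c.png

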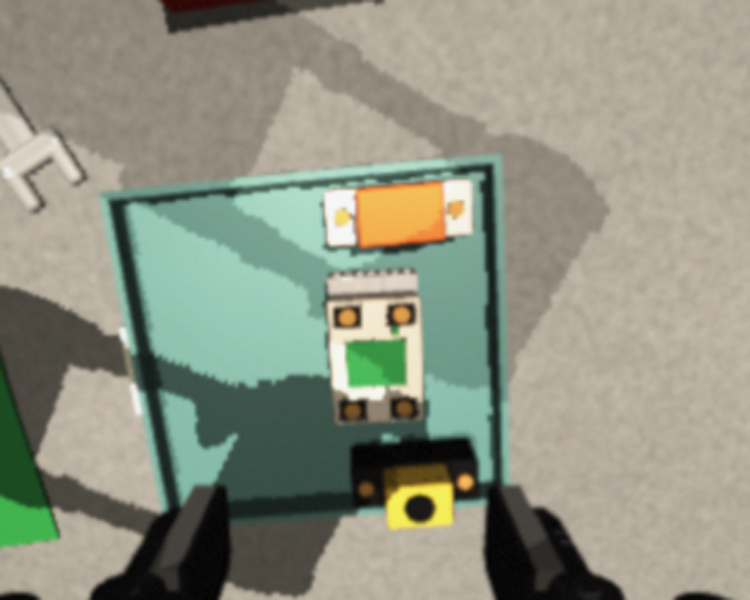

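Run:
```python
from h import *
st=saved("w5");w=world("wrist",np.array([(347,317),(401,314),(404,409),(352,411)])/2.5+[110,40],.05,st)
a=w[1]-w[0]+w[2]-w[3];b=w[0]-w[3]+w[1]-w[2]
print(w.mean(0),np.arctan2(a[1],a[0]),np.arctan2(b[1],b[0])-np.pi/2,np.linalg.norm(a)/2,np.linalg.norm(b)/2)
m=w.mean(0);print(togo((m[0]+.5333)/2,(m[1]-.3473)/2,.019,-.095))
```

```text
[ 0.53406111 -0.34738454  0.05      ] -0.09199391348046666 -0.09067031760324107 0.026228327102515023 0.04860506169463287
{'x': np.float64(-0.0271), 'y': np.float64(0.0199), 'z': np.float64(0.4081), 'roll': np.float64(-0.014), 'q6': -0.46}
```

Emit:
{"op": "servo_tool", "data": {"targets": [{"hand": -0.4,"x": -0.027,"y": 0.02,"z": 0.05,"roll": -0.014},{"hand": -0.4,"x": -0.027,"y": 0.02,"z": 0.12,"roll": -0.014},{"hand": -0.4,"x": -0.027,"y": 0.02,"z": 0.19,"roll": -0.014},{"hand": -0.4,"x": -0.027,"y": 0.02,"z": 0.26,"roll": -0.014},{"hand": -0.4,"x": -0.027,"y": 0.02,"z": 0.32,"roll": -0.014},{"hand": -0.4,"x": -0.027,"y": 0.02,"z": 0.36,"roll": -0.014},{"hand": -0.4,"x": -0.027,"y": 0.02,"z": 0.39,"roll": -0.014},{"hand": -0.4,"x": -0.027,"y": 0.02,"z": 0.405,"roll": -0.014},{"hand": -0.4,"x": -0.027,"y": 0.02,"z": 0.408,"roll": -0.014},{"hand": -0.4,"x": -0.027,"y": 0.02,"z": 0.408,"roll": -0.014}]}}

```text
time: 19.68
tool_pos: [0.5342, -0.3474, 0.0198]
tcp_rot: [-2.323, -2.114, 0.0]
wrist_force: [0.1, -0.8, -0.4]
width: 0.699
grip_force: 0.0
```

Emit:
{"op": "servo_tool", "data": {"targets": [{"hand": 0,"x": 0,"y": 0,"z": 0,"roll": 0},{"hand": 1,"x": 0,"y": 0,"z": 0,"roll": 0},{"hand": 1,"x": 0,"y": 0,"z": 0,"roll": 0},{"hand": 1,"x": 0,"y": 0,"z": 0,"roll": 0},{"hand": 1,"x": 0,"y": 0,"z": 0,"roll": 0}]}}

```text
time: 20.1
tool_pos: [0.5353, -0.3484, 0.0216]
tcp_rot: [2.321, 2.113, 0.001]
wrist_force: [0.5, 1.2, 6.0]
width: 0.533
grip_force: 44.0
```

Run:
```python
from h import *
s=bot.read_state();print(s["tool_pos"],s["width"]*85,s["q"],s["wrist_force"])
print(togo(.495,.3505,.20,-.136))
```

```text
[ 0.53528875 -0.34836231  0.0215684 ] 45.320871625819706 [-6.15965629e-01  3.93562737e-01  1.85332275e+00  8.34491562e-05
  8.91660007e-01 -5.21989301e-01] [0.50752799 1.18625655 5.98843535]
{'x': np.float64(1.3835), 'y': np.float64(-0.2105), 'z': np.float64(-0.3595), 'roll': np.float64(0.0134), 'q6': -0.52}
```

Emit:
{"op": "servo_tool", "data": {"targets": [{"hand": 1,"x": 0,"y": 0,"z": -0.02,"roll": 0},{"hand": 1,"x": 0,"y": 0,"z": -0.07,"roll": 0},{"hand": 1,"x": 0,"y": 0,"z": -0.13,"roll": 0},{"hand": 1,"x": 0,"y": 0,"z": -0.2,"roll": 0},{"hand": 1,"x": 0,"y": 0,"z": -0.27,"roll": 0},{"hand": 1,"x": 0.03,"y": 0,"z": -0.33,"roll": 0},{"hand": 1,"x": 0.08,"y": -0.01,"z": -0.36,"roll": 0},{"hand": 1,"x": 0.15,"y": -0.02,"z": -0.36,"roll": 0},{"hand": 1,"x": 0.22,"y": -0.03,"z": -0.36,"roll": 0},{"hand": 1,"x": 0.29,"y": -0.04,"z": -0.36,"roll": 0}]}}

```text
time: 20.93
tool_pos: [0.527, -0.2001, 0.2003]
tcp_rot: [2.325, 2.113, 0.0]
wrist_force: [0.1, 0.8, -2.5]
width: 0.527
grip_force: 43.2
```

Emit:
{"op": "servo_tool", "data": {"targets": [{"hand": 1,"x": 0.07,"y": -0.01,"z": 0,"roll": 0},{"hand": 1,"x": 0.14,"y": -0.02,"z": 0,"roll": 0},{"hand": 1,"x": 0.21,"y": -0.03,"z": 0,"roll": 0},{"hand": 1,"x": 0.28,"y": -0.04,"z": 0,"roll": 0},{"hand": 1,"x": 0.35,"y": -0.05,"z": 0,"roll": 0},{"hand": 1,"x": 0.42,"y": -0.06,"z": 0,"roll": 0},{"hand": 1,"x": 0.49,"y": -0.07,"z": 0,"roll": 0.003},{"hand": 1,"x": 0.56,"y": -0.08,"z": 0,"roll": 0.006},{"hand": 1,"x": 0.63,"y": -0.09,"z": 0,"roll": 0.01},{"hand": 1,"x": 0.7,"y": -0.1,"z": 0,"roll": 0.013}]}}

```text
time: 21.77
tool_pos: [0.5097, 0.1533, 0.1997]
tcp_rot: [-2.366, -2.066, 0.001]
wrist_force: [1.0, 0.1, -1.9]
width: 0.53
grip_force: 43.2
```

Emit:
{"op": "servo_tool", "data": {"targets": [{"hand": 1,"x": 0.07,"y": -0.01,"z": 0,"roll": 0},{"hand": 1,"x": 0.14,"y": -0.02,"z": 0,"roll": 0},{"hand": 1,"x": 0.21,"y": -0.03,"z": 0,"roll": 0},{"hand": 1,"x": 0.28,"y": -0.035,"z": 0,"roll": 0},{"hand": 1,"x": 0.34,"y": -0.035,"z": 0,"roll": 0},{"hand": 1,"x": 0.37,"y": -0.035,"z": 0,"roll": 0},{"hand": 1,"x": 0.38,"y": -0.035,"z": 0,"roll": 0},{"hand": 1,"x": 0.38,"y": -0.035,"z": 0,"roll": 0}]}}

```text
time: 22.43
tool_pos: [0.5186, 0.3429, 0.1993]
tcp_rot: [2.364, 2.069, -0.002]
wrist_force: [0.6, -1.4, -1.9]
width: 0.533
grip_force: 43.1
```

Run:
```python
from h import *
s=bot.read_state();print(s["tool_pos"],s["width"]*85,s["q"],s["wrist_force"])
print(togo(.4952,.3506,.06,-.136))
shot("wrist","w6")
```

```text
[0.51859008 0.34287158 0.19929857] 45.299574544012806 [ 5.44311288e-01  1.86656391e-01  1.75766266e+00 -3.69866918e-04
  1.19861962e+00  6.77652084e-01] [ 0.62383741 -1.3748515  -1.87590714]
{'x': np.float64(0.0094), 'y': np.float64(-0.0482), 'z': np.float64(0.2786), 'roll': np.float64(0.0009), 'q6': 0.68}
```

View pics/w6.png

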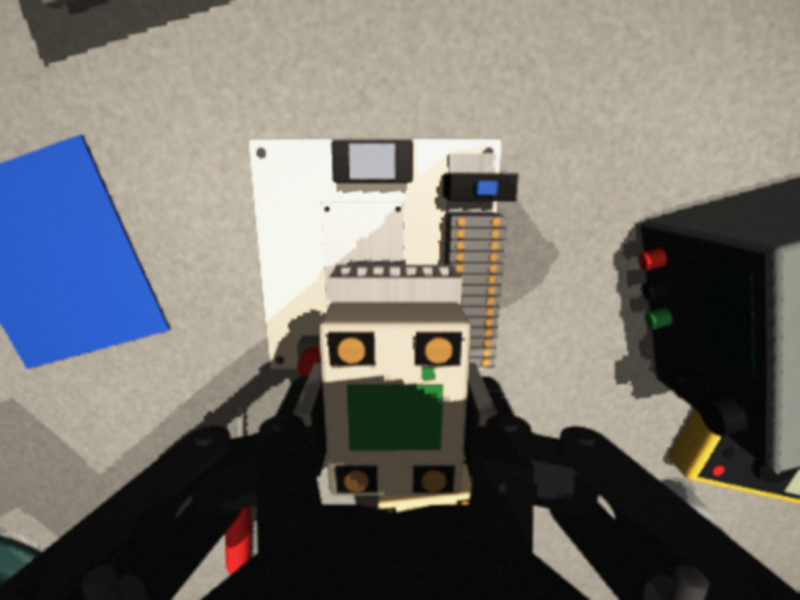

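Run:
```python
from h import *
st=saved("w6");Rt=R.from_rotvec(st["tcp_rot"]).as_matrix()
w=world("wrist",np.array([(351,350),(438,350),(433,481),(356,481)])/1.5625,.2277,st)
print((w-st["tool_pos"])@Rt, ((w-st["tool_pos"])@Rt).mean(0))
b=world("wrist",np.array([(327,208),(399,208)])/1.5625,.015,st)
a=-.1355;u=np.array([np.cos(a),np.sin(a)]);v=np.array([-u[1],u[0]]);print("origin from holes",b[:,:2].mean(0)-.0447*v, np.arctan2(*(b[1]-b[0])[1::-1]))
# same check with the two earlier plots
p=np.array([.4952,.3506])-v*.0; print(togo(p[0],p[1],.05,-.136))
```

```text
[[ 0.02509969 -0.01274091 -0.02841877]
 [ 0.02506483  0.01328457 -0.0284404 ]
 [-0.02305351  0.01318304 -0.0283868 ]
 [-0.02300983 -0.01272267 -0.02836527]] [ 0.0010253   0.00025101 -0.02840281]
origin from holes [0.49545243 0.35037231] -0.1354708901547215
{'x': np.float64(0.0119), 'y': np.float64(-0.0484), 'z': np.float64(0.2986), 'roll': np.float64(0.0006), 'q6': 0.68}
```

Emit:
{"op": "servo_tool", "data": {"targets": [{"hand": 1,"x": 0.005,"y": -0.025,"z": 0,"roll": 0},{"hand": 1,"x": 0.01,"y": -0.0485,"z": 0,"roll": 0},{"hand": 1,"x": 0.01,"y": -0.0485,"z": 0,"roll": 0},{"hand": 1,"x": 0.01,"y": -0.0485,"z": 0.05,"roll": 0},{"hand": 1,"x": 0.01,"y": -0.0485,"z": 0.11,"roll": 0},{"hand": 1,"x": 0.01,"y": -0.0485,"z": 0.17,"roll": 0},{"hand": 1,"x": 0.01,"y": -0.0485,"z": 0.22,"roll": 0},{"hand": 1,"x": 0.01,"y": -0.0485,"z": 0.26,"roll": 0},{"hand": 1,"x": 0.01,"y": -0.0485,"z": 0.28,"roll": 0},{"hand": 1,"x": 0.01,"y": -0.0485,"z": 0.28,"roll": 0}]}}

```text
time: 23.32
tool_pos: [0.4934, 0.3488, 0.057]
tcp_rot: [-2.366, -2.066, 0.009]
wrist_force: [-0.2, 0.0, -2.8]
width: 0.536
grip_force: 43.0
```

Emit:
{"op": "servo_tool", "data": {"targets": [{"hand": 1,"x": 0,"y": 0,"z": 0,"roll": 0},{"hand": 1,"x": 0,"y": 0,"z": 0,"roll": 0}]}}

```text
time: 23.48
tool_pos: [0.4969, 0.3513, 0.0617]
tcp_rot: [2.366, 2.066, 0.005]
wrist_force: [0.9, -0.3, -2.1]
width: 0.53
grip_force: 43.0
```

Run:
```python
from h import *
print(togo(.495,.3495,.0326,-.1355),bot.read_state()["tool_pos"])
```

```text
{'x': np.float64(-0.0042), 'y': np.float64(-0.0035), 'z': np.float64(0.0581), 'roll': np.float64(0.0002), 'q6': 0.71} [0.49693016 0.35130559 0.06168004]
```

Emit:
{"op": "servo_tool", "data": {"targets": [{"hand": 1,"x": -0.001,"y": -0.001,"z": 0.01,"roll": 0},{"hand": 1,"x": -0.001,"y": -0.001,"z": 0.02,"roll": 0},{"hand": 1,"x": -0.001,"y": -0.001,"z": 0.03,"roll": 0},{"hand": 1,"x": -0.001,"y": -0.001,"z": 0.04,"roll": 0},{"hand": 1,"x": -0.001,"y": -0.001,"z": 0.045,"roll": 0},{"hand": 1,"x": -0.001,"y": -0.001,"z": 0.045,"roll": 0},{"hand": 1,"x": -0.001,"y": -0.001,"z": 0.045,"roll": 0},{"hand": 1,"x": -0.001,"y": -0.001,"z": 0.045,"roll": 0}]}}

```text
time: 24.15
tool_pos: [0.4952, 0.3503, 0.0373]
tcp_rot: [2.366, 2.067, 0.0]
wrist_force: [-0.2, -0.3, -1.8]
width: 0.529
grip_force: 43.0
```

Run:
```python
from h import *
print(togo(.495,.3495,.0326,-.1355),bot.read_state()["tool_pos"],bot.read_state()["joint_vel"])
```

```text
{'x': np.float64(-0.0016), 'y': np.float64(-0.0002), 'z': np.float64(0.0093), 'roll': np.float64(0.0002), 'q6': 0.71} [0.49518325 0.35028071 0.03726559] [-1.72827244e-05 -3.81037226e-03 -3.71583156e-03 -5.71316003e-05
  3.02202614e-04 -9.15997514e-04]
```

Emit:
{"op": "servo_tool", "data": {"targets": [{"hand": 1,"x": -0.0015,"y": 0,"z": 0.003,"roll": 0},{"hand": 1,"x": -0.0015,"y": 0,"z": 0.006,"roll": 0},{"hand": 1,"x": -0.0015,"y": 0,"z": 0.009,"roll": 0},{"hand": 1,"x": -0.0015,"y": 0,"z": 0.0105,"roll": 0},{"hand": 1,"x": -0.0015,"y": 0,"z": 0.0105,"roll": 0},{"hand": 1,"x": -0.0015,"y": 0,"z": 0.0105,"roll": 0}]}}

```text
time: 24.65
tool_pos: [0.4952, 0.3496, 0.0325]
tcp_rot: [2.366, 2.067, 0.0]
wrist_force: [-2.2, -0.7, 3.0]
width: 0.527
grip_force: 43.6
```

Emit:
{"op": "servo_tool", "data": {"targets": [{"hand": 0,"x": 0,"y": 0,"z": 0,"roll": 0},{"hand": -0.4,"x": 0,"y": 0,"z": 0,"roll": 0},{"hand": -0.4,"x": 0,"y": 0,"z": 0,"roll": 0},{"hand": -0.4,"x": 0,"y": 0,"z": 0,"roll": 0},{"hand": -0.4,"x": 0,"y": 0,"z": -0.02,"roll": 0},{"hand": -0.4,"x": 0,"y": 0,"z": -0.07,"roll": 0},{"hand": -0.4,"x": 0,"y": 0,"z": -0.14,"roll": 0},{"hand": -0.4,"x": 0,"y": 0,"z": -0.22,"roll": 0},{"hand": -0.4,"x": 0,"y": 0,"z": -0.3,"roll": 0},{"hand": -0.4,"x": 0,"y": 0,"z": -0.38,"roll": 0}]}}

```text
time: 25.48
tool_pos: [0.4947, 0.3493, 0.2244]
tcp_rot: [2.366, 2.067, 0.0]
wrist_force: [0.6, 1.1, -0.4]
width: 0.696
grip_force: 0.0
```

Emit:
{"op": "servo_tool", "data": {"targets": [{"hand": -0.4,"x": 0,"y": 0,"z": 0,"roll": 0},{"hand": -0.4,"x": 0,"y": 0,"z": 0,"roll": 0},{"hand": -0.4,"x": 0,"y": 0,"z": 0,"roll": 0}]}}

```text
time: 25.73
tool_pos: [0.495, 0.3494, 0.2226]
tcp_rot: [2.366, 2.067, 0.001]
wrist_force: [-0.8, -0.0, -0.1]
width: 0.704
grip_force: 0.0
```

Run:
```python
from h import *
s=bot.read_state();print(s["tool_pos"],s["width"]*85,s["q"])
print(togo(.52,.05,.23,-np.pi/2))
shot("wrist","w7")
im=cv2.imread("pics/w7_raw.png")[60:240,190:350]
cv2.imwrite("pics/w7c.png",cv2.resize(im,None,fx=3.3,fy=3.3,interpolation=cv2.INTER_CUBIC))
```

```text
[0.49496763 0.34944294 0.22261586] 59.7989826006003 [5.73621941e-01 1.39442816e-01 1.76830702e+00 1.06006351e-05
 1.23293015e+00 7.08417482e-01]
{'x': np.float64(-0.5867), 'y': np.float64(0.1301), 'z': np.float64(-0.015), 'roll': np.float64(0.4571), 'q6': 0.71}
```

View pics/w7c.png

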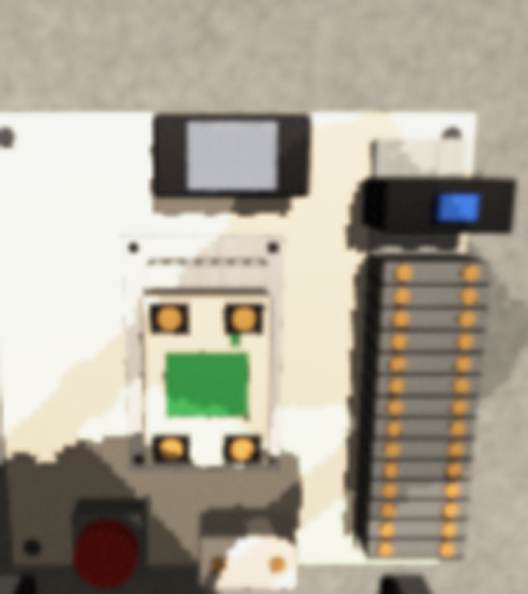

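Run:
```python
from h import *
st=saved("w7");f=lambda p,z:world("wrist",np.array(p)/3.3+[190,60],z,st).mean(0)
print(f([(170,318),(243,318),(242,449),(171,449)],.061),f([(133,247),(273,247),(139,460),(272,460)],.015))
```

```text
[0.49591291 0.35009807 0.061     ] [0.49519138 0.35041875 0.015     ]
```

Emit:
{"op": "servo_tool", "data": {"targets": [{"hand": -0.4,"x": -0.06,"y": 0.01,"z": -0.01,"roll": 0.04},{"hand": -0.4,"x": -0.13,"y": 0.03,"z": -0.01,"roll": 0.07},{"hand": -0.4,"x": -0.2,"y": 0.04,"z": -0.01,"roll": 0.11},{"hand": -0.4,"x": -0.28,"y": 0.06,"z": -0.01,"roll": 0.15},{"hand": -0.4,"x": -0.36,"y": 0.08,"z": -0.01,"roll": 0.19},{"hand": -0.4,"x": -0.44,"y": 0.1,"z": -0.01,"roll": 0.23},{"hand": -0.4,"x": -0.51,"y": 0.11,"z": -0.01,"roll": 0.27},{"hand": -0.4,"x": -0.56,"y": 0.125,"z": -0.01,"roll": 0.31},{"hand": -0.4,"x": -0.585,"y": 0.13,"z": -0.01,"roll": 0.35},{"hand": -0.4,"x": -0.585,"y": 0.13,"z": -0.01,"roll": 0.38}]}}

```text
time: 26.62
tool_pos: [0.5186, 0.0477, 0.2243]
tcp_rot: [3.12, 0.365, -0.008]
wrist_force: [0.2, 0.3, 0.4]
width: 0.697
grip_force: 0.0
```

Emit:
{"op": "servo_tool", "data": {"targets": [{"hand": -0.4,"x": 0,"y": 0,"z": 0,"roll": 0.04},{"hand": -0.4,"x": 0,"y": 0,"z": 0,"roll": 0.077},{"hand": -0.4,"x": 0,"y": 0,"z": 0,"roll": 0.077},{"hand": -0.4,"x": 0,"y": 0,"z": 0,"roll": 0.077}]}}

```text
time: 26.95
tool_pos: [0.5189, 0.0508, 0.225]
tcp_rot: [3.141, 0.005, -0.006]
wrist_force: [-0.5, 0.3, -0.5]
width: 0.702
grip_force: 0.0
```

Run:
```python
from h import *
s=bot.read_state();print(s["tool_pos"],s["width"]*85,s["q"])
print(togo(.5219,.0522,.0845,-np.pi/2))
shot("wrist","w8")
```

```text
[0.5189175  0.05077432 0.22499393] 59.67666638892526 [ 4.97607587e-02 -2.13042873e-02  1.93369879e+00  1.21087154e-06
  1.23296168e+00  1.61713550e+00]
{'x': np.float64(0.007), 'y': np.float64(-0.0029), 'z': np.float64(0.281), 'roll': np.float64(0.0011), 'q6': 1.62}
```

View pics/w8.png

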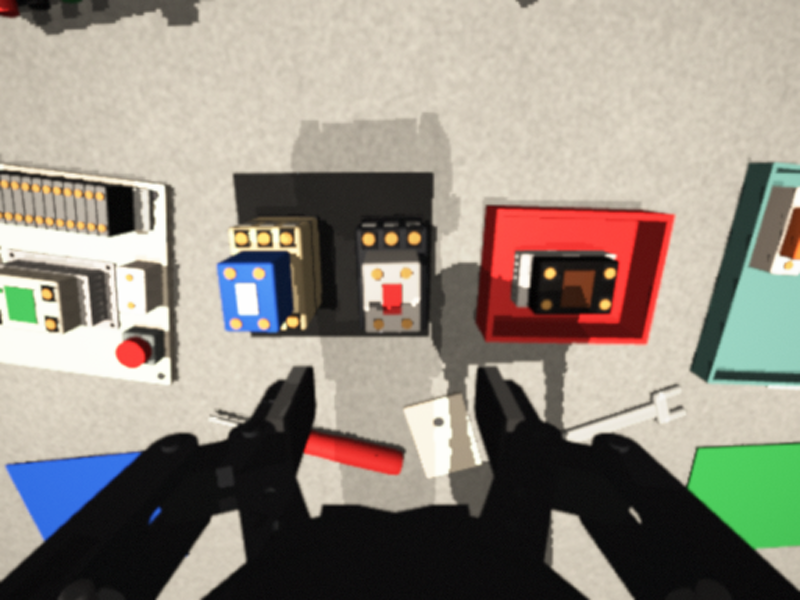

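Run:
```python
from h import *
st=saved("w8")
for p in ([(377,274),(407,272),(407,324),(378,324)],[(229,273),(259,273),(263,323),(235,324)]):
  w=world("wrist",np.array(p)/1.5625,.12,st);d=w[0]-w[1]+w[3]-w[2];b=w[0]-w[3]+w[1]-w[2];print(w.mean(0),np.arctan2(d[1],d[0])-np.pi/2,np.arctan2(b[1],b[0]))
```

```text
[0.51988652 0.05109525 0.12      ] 0.03626798536202003 0.010479605166727288
[0.51987063 0.14250054 0.12      ] 0.02044791649023936 -0.010644230394969435
```

Emit:
{"op": "servo_tool", "data": {"targets": [{"hand": -0.4,"x": 0.005,"y": -0.003,"z": 0.03,"roll": 0},{"hand": -0.4,"x": 0.005,"y": -0.003,"z": 0.09,"roll": 0},{"hand": -0.4,"x": 0.005,"y": -0.003,"z": 0.15,"roll": 0},{"hand": -0.4,"x": 0.005,"y": -0.003,"z": 0.2,"roll": 0},{"hand": -0.4,"x": 0.005,"y": -0.003,"z": 0.24,"roll": 0},{"hand": -0.4,"x": 0.005,"y": -0.003,"z": 0.265,"roll": 0},{"hand": -0.4,"x": 0.005,"y": -0.003,"z": 0.278,"roll": 0},{"hand": -0.4,"x": 0.005,"y": -0.003,"z": 0.281,"roll": 0},{"hand": -0.4,"x": 0.005,"y": -0.003,"z": 0.281,"roll": 0},{"hand": -0.4,"x": 0.005,"y": -0.003,"z": 0.281,"roll": 0}]}}

```text
time: 27.83
tool_pos: [0.5238, 0.0525, 0.0878]
tcp_rot: [-3.141, -0.001, -0.004]
wrist_force: [0.1, -0.2, 1.1]
width: 0.698
grip_force: 0.0
```

Emit:
{"op": "servo_tool", "data": {"targets": [{"hand": 0.2,"x": 0,"y": 0,"z": 0,"roll": 0},{"hand": 1,"x": 0,"y": 0,"z": 0,"roll": 0},{"hand": 1,"x": 0,"y": 0,"z": 0,"roll": 0},{"hand": 1,"x": 0,"y": 0,"z": 0,"roll": 0},{"hand": 1,"x": 0,"y": 0,"z": 0,"roll": 0}]}}

```text
time: 28.25
tool_pos: [0.5239, 0.0526, 0.0881]
tcp_rot: [-3.141, -0.001, -0.005]
wrist_force: [0.2, 1.0, 5.5]
width: 0.418
grip_force: 41.5
```

Run:
```python
from h import *
s=bot.read_state();print(s["tool_pos"],s["width"]*85)
print(togo(.462,-.3804,.21,-np.pi/2-.03))
```

```text
[0.52393346 0.0525735  0.08807286] 35.569077383847656
{'x': np.float64(-0.1235), 'y': np.float64(0.8658), 'z': np.float64(-0.2445), 'roll': np.float64(0.0097), 'q6': 1.62}
```

Emit:
{"op": "servo_tool", "data": {"targets": [{"hand": 1,"x": 0,"y": 0,"z": -0.02,"roll": 0},{"hand": 1,"x": 0,"y": 0,"z": -0.06,"roll": 0},{"hand": 1,"x": 0,"y": 0,"z": -0.11,"roll": 0},{"hand": 1,"x": 0,"y": 0,"z": -0.17,"roll": 0},{"hand": 1,"x": 0,"y": 0,"z": -0.22,"roll": 0},{"hand": 1,"x": -0.01,"y": 0.03,"z": -0.25,"roll": 0},{"hand": 1,"x": -0.02,"y": 0.08,"z": -0.25,"roll": 0},{"hand": 1,"x": -0.03,"y": 0.14,"z": -0.25,"roll": 0},{"hand": 1,"x": -0.04,"y": 0.2,"z": -0.25,"roll": 0},{"hand": 1,"x": -0.05,"y": 0.27,"z": -0.25,"roll": 0.003}]}}

```text
time: 29.08
tool_pos: [0.4959, -0.0828, 0.2106]
tcp_rot: [-3.141, 0.012, 0.004]
wrist_force: [0.7, -0.0, -5.3]
width: 0.418
grip_force: 41.1
```

Emit:
{"op": "servo_tool", "data": {"targets": [{"hand": 1,"x": -0.01,"y": 0.07,"z": 0,"roll": 0},{"hand": 1,"x": -0.02,"y": 0.14,"z": 0,"roll": 0.003},{"hand": 1,"x": -0.03,"y": 0.21,"z": 0,"roll": 0.006},{"hand": 1,"x": -0.04,"y": 0.28,"z": 0,"roll": 0.006},{"hand": 1,"x": -0.05,"y": 0.35,"z": 0,"roll": 0.006},{"hand": 1,"x": -0.06,"y": 0.42,"z": 0,"roll": 0.006},{"hand": 1,"x": -0.07,"y": 0.49,"z": 0,"roll": 0.006},{"hand": 1,"x": -0.07,"y": 0.55,"z": 0,"roll": 0.006},{"hand": 1,"x": -0.07,"y": 0.585,"z": 0,"roll": 0.006},{"hand": 1,"x": -0.07,"y": 0.59,"z": 0,"roll": 0.006}]}}

```text
time: 29.92
tool_pos: [0.4587, -0.3802, 0.2105]
tcp_rot: [3.141, -0.049, -0.003]
wrist_force: [0.0, -1.0, -5.3]
width: 0.417
grip_force: 41.4
```

Emit:
{"op": "servo_tool", "data": {"targets": [{"hand": 1,"x": 0,"y": 0,"z": 0,"roll": 0},{"hand": 1,"x": 0,"y": 0,"z": 0,"roll": 0},{"hand": 1,"x": 0,"y": 0,"z": 0,"roll": 0}]}}

```text
time: 30.17
tool_pos: [0.4598, -0.3755, 0.2109]
tcp_rot: [-3.14, 0.042, 0.002]
wrist_force: [0.2, 0.5, -4.7]
width: 0.415
grip_force: 41.4
```

Run:
```python
from h import *
s=bot.read_state();print(s["tool_pos"],s["width"]*85,s["wrist_force"])
print(togo(.4642,-.3804,.0881,-np.pi/2-.03))
```

```text
[ 0.45976819 -0.37554902  0.21088739] 35.280312346843786 [ 0.23591426  0.52882509 -4.7103283 ]
{'x': np.float64(0.0094), 'y': np.float64(0.0099), 'z': np.float64(0.2455), 'roll': np.float64(0.001), 'q6': 0.87}
```

Emit:
{"op": "servo_tool", "data": {"targets": [{"hand": 1,"x": 0.009,"y": 0.009,"z": 0.0,"roll": 0},{"hand": 1,"x": 0.009,"y": 0.009,"z": 0.03,"roll": 0},{"hand": 1,"x": 0.009,"y": 0.009,"z": 0.08,"roll": 0},{"hand": 1,"x": 0.009,"y": 0.009,"z": 0.13,"roll": 0},{"hand": 1,"x": 0.009,"y": 0.009,"z": 0.17,"roll": 0},{"hand": 1,"x": 0.009,"y": 0.009,"z": 0.2,"roll": 0},{"hand": 1,"x": 0.009,"y": 0.009,"z": 0.22,"roll": 0},{"hand": 1,"x": 0.009,"y": 0.009,"z": 0.23,"roll": 0},{"hand": 1,"x": 0.009,"y": 0.009,"z": 0.235,"roll": 0},{"hand": 1,"x": 0.009,"y": 0.009,"z": 0.235,"roll": 0}]}}

```text
time: 31.0
tool_pos: [0.4648, -0.3819, 0.0943]
tcp_rot: [3.141, -0.043, 0.001]
wrist_force: [0.0, -0.1, -5.2]
width: 0.413
grip_force: 41.4
```

Emit:
{"op": "servo_tool", "data": {"targets": [{"hand": 1,"x": 0,"y": 0,"z": 0,"roll": 0},{"hand": 1,"x": 0,"y": 0,"z": 0,"roll": 0},{"hand": 1,"x": 0,"y": 0,"z": 0,"roll": 0}]}}

```text
time: 31.25
tool_pos: [0.4651, -0.3826, 0.0954]
tcp_rot: [3.14, -0.044, 0.003]
wrist_force: [-0.6, -0.6, -5.6]
width: 0.414
grip_force: 41.4
```

Run:
```python
from h import *
s=bot.read_state();print(s["tool_pos"],s["width"]*85,s["wrist_force"])
print(togo(.4642,-.3804,.0881,-np.pi/2-.03))
```

```text
[ 0.46505382 -0.38257267  0.09536134] 35.2215938668088 [-0.57831335 -0.64675653 -5.63472259]
{'x': np.float64(-0.0019), 'y': np.float64(-0.0043), 'z': np.float64(0.0145), 'roll': np.float64(0.0006), 'q6': 0.87}
```

Emit:
{"op": "servo_tool", "data": {"targets": [{"hand": 1,"x": -0.002,"y": -0.002,"z": 0.004,"roll": 0},{"hand": 1,"x": -0.002,"y": -0.002,"z": 0.008,"roll": 0},{"hand": 1,"x": -0.002,"y": -0.002,"z": 0.011,"roll": 0},{"hand": 1,"x": -0.002,"y": -0.002,"z": 0.013,"roll": 0},{"hand": 1,"x": -0.002,"y": -0.002,"z": 0.015,"roll": 0},{"hand": 1,"x": -0.002,"y": -0.002,"z": 0.016,"roll": 0},{"hand": 1,"x": -0.002,"y": -0.002,"z": 0.016,"roll": 0}]}}

```text
time: 31.83
tool_pos: [0.4634, -0.3809, 0.0882]
tcp_rot: [-3.141, 0.044, -0.0]
wrist_force: [-4.9, 4.4, 8.5]
width: 0.416
grip_force: 43.0
```

Emit:
{"op": "servo_tool", "data": {"targets": [{"hand": 0,"x": 0,"y": 0,"z": 0,"roll": 0},{"hand": -0.4,"x": 0,"y": 0,"z": 0,"roll": 0},{"hand": -0.4,"x": 0,"y": 0,"z": 0,"roll": 0},{"hand": -0.4,"x": 0,"y": 0,"z": 0,"roll": 0},{"hand": -0.4,"x": 0,"y": 0,"z": -0.02,"roll": 0},{"hand": -0.4,"x": 0,"y": 0,"z": -0.07,"roll": 0},{"hand": -0.4,"x": 0,"y": 0,"z": -0.13,"roll": 0},{"hand": -0.4,"x": 0,"y": 0,"z": -0.2,"roll": 0},{"hand": -0.4,"x": 0,"y": 0,"z": -0.27,"roll": 0},{"hand": -0.4,"x": 0,"y": 0,"z": -0.28,"roll": 0}]}}

```text
time: 32.67
tool_pos: [0.4666, -0.3837, 0.235]
tcp_rot: [3.133, -0.044, 0.015]
wrist_force: [1.6, -1.0, 1.2]
width: 0.697
grip_force: 0.0
```

Run:
```python
from h import *
s=bot.read_state();print(s["tool_pos"],s["width"]*85)
print(togo(.5215,.1426,.228,-np.pi/2))
shot("wrist","w9")
```

```text
[ 0.46656702 -0.38370258  0.23496696] 59.24031149986079
{'x': np.float64(0.0803), 'y': np.float64(-1.0553), 'z': np.float64(0.0059), 'roll': np.float64(-0.0089), 'q6': 0.87}
```

View pics/w9.png

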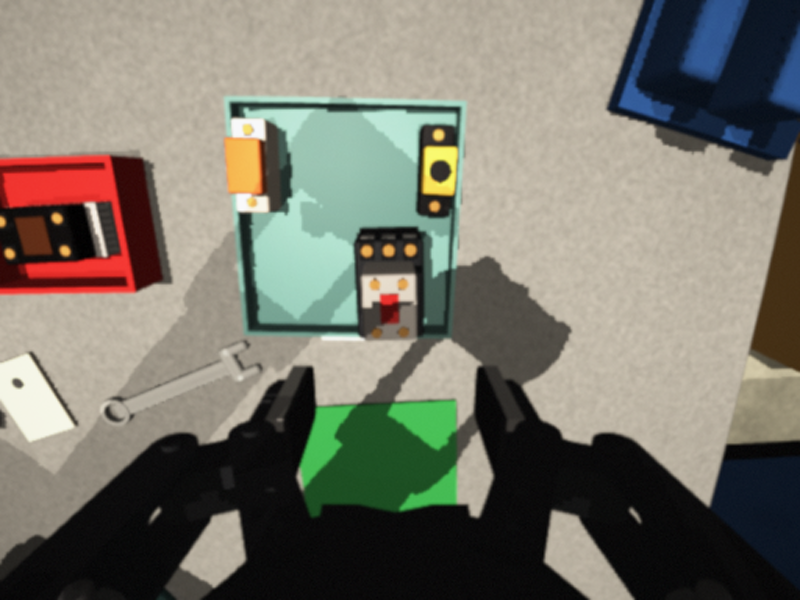

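Emit:
{"op": "servo_tool", "data": {"targets": [{"hand": -0.4,"x": 0.01,"y": -0.08,"z": 0,"roll": 0},{"hand": -0.4,"x": 0.02,"y": -0.16,"z": 0,"roll": 0},{"hand": -0.4,"x": 0.03,"y": -0.24,"z": 0,"roll": 0},{"hand": -0.4,"x": 0.04,"y": -0.32,"z": 0,"roll": 0},{"hand": -0.4,"x": 0.05,"y": -0.4,"z": 0,"roll": 0},{"hand": -0.4,"x": 0.06,"y": -0.48,"z": 0,"roll": 0},{"hand": -0.4,"x": 0.07,"y": -0.56,"z": 0,"roll": -0.003},{"hand": -0.4,"x": 0.08,"y": -0.64,"z": 0,"roll": -0.006},{"hand": -0.4,"x": 0.08,"y": -0.72,"z": 0,"roll": -0.009},{"hand": -0.4,"x": 0.08,"y": -0.8,"z": 0,"roll": -0.009}]}}

```text
time: 33.55
tool_pos: [0.5139, 0.0198, 0.2253]
tcp_rot: [-3.142, -0.001, 0.002]
wrist_force: [0.7, 0.3, 0.3]
width: 0.698
grip_force: 0.0
```

Emit:
{"op": "servo_tool", "data": {"targets": [{"hand": -0.4,"x": 0,"y": -0.08,"z": 0,"roll": 0},{"hand": -0.4,"x": 0,"y": -0.15,"z": 0,"roll": 0},{"hand": -0.4,"x": 0,"y": -0.21,"z": 0,"roll": 0},{"hand": -0.4,"x": 0,"y": -0.25,"z": 0,"roll": 0},{"hand": -0.4,"x": 0,"y": -0.25,"z": 0,"roll": 0},{"hand": -0.4,"x": 0,"y": -0.25,"z": 0,"roll": 0},{"hand": -0.4,"x": 0,"y": -0.25,"z": 0,"roll": 0}]}}

```text
time: 34.13
tool_pos: [0.514, 0.1422, 0.2253]
tcp_rot: [3.141, 0.001, -0.002]
wrist_force: [-0.6, -0.3, -0.6]
width: 0.698
grip_force: 0.0
```

Run:
```python
from h import *
s=bot.read_state();print(s["tool_pos"],s["width"]*85)
print(togo(.5205,.1425,.083,-np.pi/2))
st=saved("w9");w=world("wrist",np.array([(375,284),(403,284),(403,332),(376,332)])/1.5625,.12,st);print(w.mean(0))
d=w[0]-w[1]+w[3]-w[2];print(np.arctan2(d[1],d[0])-np.pi/2)
```

```text
[0.51404891 0.14221066 0.22534723] 59.34119991265788
{'x': np.float64(0.0132), 'y': np.float64(-0.0008), 'z': np.float64(0.2847), 'roll': np.float64(0.0002), 'q6': 1.79}
[ 0.45964364 -0.38211143  0.12      ]
-0.031879417396903476
```

Emit:
{"op": "servo_tool", "data": {"targets": [{"hand": -0.4,"x": 0.013,"y": -0.001,"z": 0.03,"roll": 0},{"hand": -0.4,"x": 0.013,"y": -0.001,"z": 0.09,"roll": 0},{"hand": -0.4,"x": 0.013,"y": -0.001,"z": 0.15,"roll": 0},{"hand": -0.4,"x": 0.013,"y": -0.001,"z": 0.2,"roll": 0},{"hand": -0.4,"x": 0.013,"y": -0.001,"z": 0.24,"roll": 0},{"hand": -0.4,"x": 0.013,"y": -0.001,"z": 0.265,"roll": 0},{"hand": -0.4,"x": 0.013,"y": -0.001,"z": 0.28,"roll": 0},{"hand": -0.4,"x": 0.013,"y": -0.001,"z": 0.284,"roll": 0},{"hand": -0.4,"x": 0.013,"y": -0.001,"z": 0.284,"roll": 0},{"hand": -0.4,"x": 0.013,"y": -0.001,"z": 0.284,"roll": 0}]}}

```text
time: 34.97
tool_pos: [0.5222, 0.1433, 0.0854]
tcp_rot: [-3.141, 0.0, -0.004]
wrist_force: [0.2, -0.1, 0.2]
width: 0.702
grip_force: 0.0
```

Emit:
{"op": "servo_tool", "data": {"targets": [{"hand": 0.2,"x": 0,"y": 0,"z": 0,"roll": 0},{"hand": 1,"x": 0,"y": 0,"z": 0,"roll": 0},{"hand": 1,"x": 0,"y": 0,"z": 0,"roll": 0},{"hand": 1,"x": 0,"y": 0,"z": 0,"roll": 0},{"hand": 1,"x": 0,"y": 0,"z": 0,"roll": 0}]}}

```text
time: 35.38
tool_pos: [0.5223, 0.1436, 0.0856]
tcp_rot: [-3.141, -0.001, -0.004]
wrist_force: [0.2, -1.8, 5.5]
width: 0.419
grip_force: 41.4
```

Run:
```python
from h import *
s=bot.read_state();print(s["tool_pos"],s["width"]*85)
dx=s["tool_pos"][0]-.5199; print(dx,togo(.4633+dx,-.3105,.22,-np.pi/2-.075))
```

```text
[0.52227815 0.14358812 0.08555126] 35.58301583158225
0.0023781524800140508 {'x': np.float64(-0.1129), 'y': np.float64(0.908), 'z': np.float64(-0.2696), 'roll': np.float64(0.024), 'q6': 1.79}
```

Lift to z ≈ 0.22 and carry the contactor back.

Emit:
{"op": "servo_tool", "data": {"targets": [{"hand": 1,"x": 0,"y": 0,"z": -0.02,"roll": 0},{"hand": 1,"x": 0,"y": 0,"z": -0.06,"roll": 0},{"hand": 1,"x": 0,"y": 0,"z": -0.11,"roll": 0},{"hand": 1,"x": 0,"y": 0,"z": -0.17,"roll": 0},{"hand": 1,"x": 0,"y": 0,"z": -0.22,"roll": 0},{"hand": 1,"x": -0.01,"y": 0.03,"z": -0.26,"roll": 0},{"hand": 1,"x": -0.02,"y": 0.08,"z": -0.27,"roll": 0},{"hand": 1,"x": -0.03,"y": 0.14,"z": -0.27,"roll": 0.003},{"hand": 1,"x": -0.04,"y": 0.2,"z": -0.27,"roll": 0.006},{"hand": 1,"x": -0.05,"y": 0.27,"z": -0.27,"roll": 0.01}]}}

```text
time: 36.22
tool_pos: [0.4947, 0.0081, 0.2187]
tcp_rot: [-3.141, 0.047, 0.002]
wrist_force: [-0.4, -0.0, -4.3]
width: 0.412
grip_force: 41.1
```

Emit:
{"op": "servo_tool", "data": {"targets": [{"hand": 1,"x": -0.01,"y": 0.07,"z": 0,"roll": 0.003},{"hand": 1,"x": -0.02,"y": 0.14,"z": 0,"roll": 0.006},{"hand": 1,"x": -0.03,"y": 0.21,"z": 0,"roll": 0.01},{"hand": 1,"x": -0.03,"y": 0.28,"z": 0,"roll": 0.014},{"hand": 1,"x": -0.03,"y": 0.35,"z": 0,"roll": 0.014},{"hand": 1,"x": -0.03,"y": 0.42,"z": 0,"roll": 0.014},{"hand": 1,"x": -0.03,"y": 0.49,"z": 0,"roll": 0.014},{"hand": 1,"x": -0.03,"y": 0.55,"z": 0,"roll": 0.014},{"hand": 1,"x": -0.03,"y": 0.6,"z": 0,"roll": 0.014},{"hand": 1,"x": -0.03,"y": 0.625,"z": 0,"roll": 0.014}]}}

```text
time: 37.05
tool_pos: [0.4702, -0.306, 0.2182]
tcp_rot: [3.139, -0.121, -0.003]
wrist_force: [1.0, 0.7, -4.3]
width: 0.416
grip_force: 41.4
```

Emit:
{"op": "servo_tool", "data": {"targets": [{"hand": 1,"x": 0,"y": 0,"z": 0,"roll": 0},{"hand": 1,"x": 0,"y": 0,"z": 0,"roll": 0},{"hand": 1,"x": 0,"y": 0,"z": 0,"roll": 0},{"hand": 1,"x": 0,"y": 0,"z": 0,"roll": 0}]}}

```text
time: 37.38
tool_pos: [0.4712, -0.3019, 0.2187]
tcp_rot: [-3.138, 0.116, 0.001]
wrist_force: [0.4, -0.1, -2.6]
width: 0.418
grip_force: 41.4
```

Run:
```python
from h import *
s=bot.read_state();print(s["tool_pos"],s["width"]*85,s["wrist_force"])
print(togo(.4657,-.3105,.0856,-np.pi/2-.075))
```

```text
[ 0.47121473 -0.30193042  0.21871628] 35.529714518959096 [ 0.40314147 -0.12762893 -2.61772766]
{'x': np.float64(-0.0095), 'y': np.float64(0.0182), 'z': np.float64(0.2662), 'roll': np.float64(0.0004), 'q6': 1.03}
```

Emit:
{"op": "servo_tool", "data": {"targets": [{"hand": 1,"x": -0.009,"y": 0.016,"z": 0.0,"roll": 0},{"hand": 1,"x": -0.009,"y": 0.016,"z": 0.03,"roll": 0},{"hand": 1,"x": -0.009,"y": 0.016,"z": 0.08,"roll": 0},{"hand": 1,"x": -0.009,"y": 0.016,"z": 0.13,"roll": 0},{"hand": 1,"x": -0.009,"y": 0.016,"z": 0.18,"roll": 0},{"hand": 1,"x": -0.009,"y": 0.016,"z": 0.22,"roll": 0},{"hand": 1,"x": -0.009,"y": 0.016,"z": 0.24,"roll": 0},{"hand": 1,"x": -0.009,"y": 0.016,"z": 0.25,"roll": 0},{"hand": 1,"x": -0.009,"y": 0.016,"z": 0.255,"roll": 0},{"hand": 1,"x": -0.009,"y": 0.016,"z": 0.255,"roll": 0}]}}

```text
time: 38.22
tool_pos: [0.4667, -0.3115, 0.0922]
tcp_rot: [3.139, -0.117, 0.001]
wrist_force: [-0.2, -0.2, -3.5]
width: 0.413
grip_force: 41.5
```

Emit:
{"op": "servo_tool", "data": {"targets": [{"hand": 1,"x": 0,"y": 0,"z": 0,"roll": 0},{"hand": 1,"x": 0,"y": 0,"z": 0,"roll": 0},{"hand": 1,"x": 0,"y": 0,"z": 0,"roll": 0},{"hand": 1,"x": 0,"y": 0,"z": 0,"roll": 0},{"hand": 1,"x": 0,"y": 0,"z": 0,"roll": 0}]}}

```text
time: 38.63
tool_pos: [0.4665, -0.3114, 0.0921]
tcp_rot: [3.139, -0.118, 0.001]
wrist_force: [-0.3, 0.0, -3.4]
width: 0.42
grip_force: 41.5
```

Run:
```python
from h import *
s=bot.read_state();print(s["tool_pos"],s["width"]*85,s["wrist_force"])
print(togo(.4657,-.3105,.0856,-np.pi/2-.075))
```

```text
[ 0.46652213 -0.31141598  0.09213117] 35.67050114297492 [-0.27593554  0.04015607 -3.38521832]
{'x': np.float64(-0.0018), 'y': np.float64(-0.0017), 'z': np.float64(0.0131), 'roll': np.float64(-0.0), 'q6': 1.01}
```

Emit:
{"op": "servo_tool", "data": {"targets": [{"hand": 1,"x": -0.002,"y": -0.001,"z": 0.004,"roll": 0},{"hand": 1,"x": -0.002,"y": -0.001,"z": 0.008,"roll": 0},{"hand": 1,"x": -0.002,"y": -0.001,"z": 0.011,"roll": 0},{"hand": 1,"x": -0.002,"y": -0.001,"z": 0.013,"roll": 0},{"hand": 1,"x": -0.002,"y": -0.001,"z": 0.014,"roll": 0},{"hand": 1,"x": -0.002,"y": -0.001,"z": 0.014,"roll": 0}]}}

```text
time: 39.13
tool_pos: [0.4651, -0.3106, 0.0857]
tcp_rot: [-3.139, 0.118, 0.001]
wrist_force: [-4.0, 1.4, 5.7]
width: 0.414
grip_force: 42.7
```

Emit:
{"op": "servo_tool", "data": {"targets": [{"hand": 0,"x": 0,"y": 0,"z": 0,"roll": 0},{"hand": -0.4,"x": 0,"y": 0,"z": 0,"roll": 0},{"hand": -0.4,"x": 0,"y": 0,"z": 0,"roll": 0},{"hand": -0.4,"x": 0,"y": 0,"z": 0,"roll": 0},{"hand": -0.4,"x": 0,"y": 0,"z": -0.02,"roll": 0},{"hand": -0.4,"x": 0,"y": 0,"z": -0.07,"roll": 0},{"hand": -0.4,"x": 0,"y": 0,"z": -0.13,"roll": 0},{"hand": -0.4,"x": 0,"y": 0,"z": -0.2,"roll": 0},{"hand": -0.4,"x": 0,"y": 0,"z": -0.27,"roll": 0},{"hand": -0.4,"x": 0,"y": 0,"z": -0.28,"roll": 0}]}}

```text
time: 39.97
tool_pos: [0.4687, -0.3131, 0.2332]
tcp_rot: [3.132, -0.118, 0.017]
wrist_force: [0.6, -1.0, 1.2]
width: 0.695
grip_force: 0.0
```

Emit:
{"op": "servo_tool", "data": {"targets": [{"hand": -0.4,"x": 0.03,"y": 0.04,"z": -0.02,"roll": -0.015},{"hand": -0.4,"x": 0.06,"y": 0.07,"z": -0.02,"roll": -0.015},{"hand": -0.4,"x": 0.06,"y": 0.07,"z": -0.02,"roll": -0.015},{"hand": -0.4,"x": 0.06,"y": 0.07,"z": -0.02,"roll": -0.015},{"hand": -0.4,"x": 0.06,"y": 0.07,"z": -0.02,"roll": -0.015},{"hand": -0.4,"x": 0.06,"y": 0.07,"z": -0.02,"roll": -0.015}]}}

```text
time: 40.47
tool_pos: [0.4918, -0.347, 0.2339]
tcp_rot: [-3.14, 0.044, 0.002]
wrist_force: [0.3, -0.5, -0.8]
width: 0.701
grip_force: 0.0
```

Run:
```python
from h import *
s=bot.read_state();print(s["tool_pos"],s["width"]*85)
shot("wrist","w10")
im=cv2.imread("pics/w10_raw.png")[60:300,110:410]
cv2.imwrite("pics/w10c.png",cv2.resize(im,None,fx=2.5,fy=2.5,interpolation=cv2.INTER_CUBIC))
```

```text
[ 0.4918463  -0.34697095  0.23393799] 59.57509595569951
```

View pics/w10c.png

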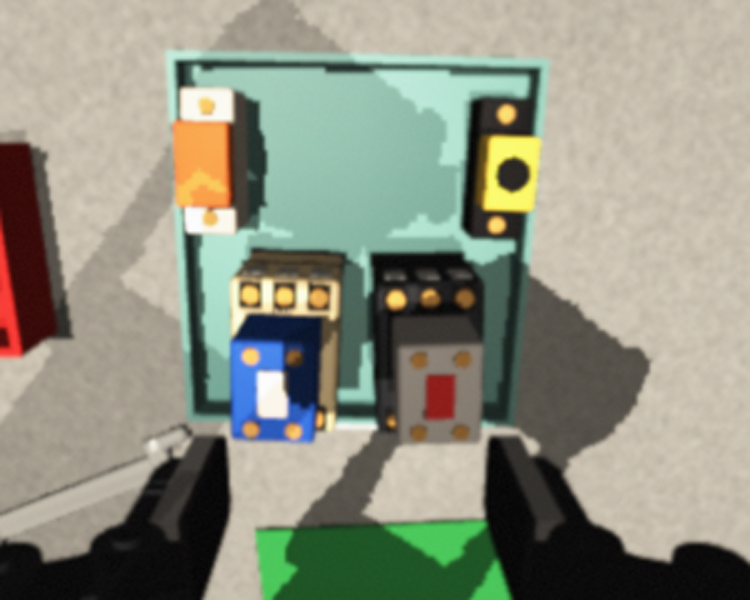

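Run:
```python
from h import *
st=saved("w10")
for p in ([(250,356),(293,358),(293,431),(250,430)],[(418,360),(462,359),(461,432),(418,432)]):
  w=world("wrist",np.array(p)/2.5+[110,60],.12,st);d=w[0]-w[1]+w[3]-w[2];b=w[0]-w[3]+w[1]-w[2];print(w.mean(0),np.arctan2(d[1],d[0])-np.pi/2,np.arctan2(b[1],b[0]))
```

```text
[ 0.46249001 -0.31165115  0.12      ] -0.06503682935754296 -0.0680728105572111
[ 0.45957297 -0.38196766  0.12      ] -0.017693261088456147 0.0036798340782988785
```

```bash
python3 -c "
from workcell import ticket
print(ticket.finish_job())"
```

```text
the job is handed in; nothing more can be done
None
```

The good relay sits on the panel base within about 1 mm of centre and square. The burnt relay lies in the red scrap bin, and both contactors stand upright in the tray within about 2 mm of where they stood. The fuse holder and timer were not touched, and the job was handed in at about 41 s.

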